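Clamp a glued trivet board against its sloping rest

TASK

The wooden trivet board in the rack has just been glued. Take it out, stand it long side up in the groove of the sloping rest, in the middle and leaning back flat on the slope, and let go of it; then pump the clamp's trigger, never pushing the bar or its rubber nose directly, until the rubber nose meets the board and its spring is pushed in about half way, and finish while still holding the trigger in so that the pressure stays on. Do not crush the board by driving the spring to its stop, and leave the tea things where they are.

Things in the scene. Friction and masses are not known exactly. Their poses are not given: they have to be found in the camera images.
- board_center (a point): Centre of the trivet board: pale wooden slab 14 mm thick (its x) x 100 mm wide (its y) x 130 mm tall (its z), dark glue line round its edge, about 80 to 150 g, loose. It starts standing upright in the rack; both faces are alike. Grasp its 14 mm thickness near the top edge and lift straight up at least 40 mm to clear the slot
- rack: Fixed wooden rack, base 75 x 130 mm, with a slot along its y, 16.5 mm wide (in its x) between two walls 12 mm thick whose tops are 45 mm above the table. Slot floor 10 mm above the table. Origin: underside centre
- rest: Wooden rest. Origin on the table under the foot of its sloping panel's front face; -x faces the clamp, z up. Groove floor 12 mm above the table, from x = -21 mm (lip 7 mm thick, top 21 mm up) to x = 0, the foot of the panel. Panel leans 18 degrees (0.314 rad) from upright, top toward +x, 63 mm long up the slope (top 72 mm up), 120 mm wide (y). The board goes on its front face, foot in the groove
- clamp: Fixed one-hand ratchet clamp on a wooden foot; its x axis is the pushing direction, toward the rest, along the bar, which is 47 mm above the table. Origin on the table. A fixed black grip post 24 mm wide (y), 16 mm thick (x), centre at x = -20 mm, top 136 mm up, stands in front of the trigger. The bar's tail sticks out low behind the trigger
- trigger_grip (a point): On the trigger's centre line 115 mm above the table, moving with it. The trigger is an upright grey paddle 14 mm thick (clamp x), 26 mm wide (clamp y), 65 to 135 mm above the table, behind the grip post (free gap 40 mm let go, 22 mm fully in). Grip it by its 26 mm width from above and push and pull it along clamp x, or push it from behind
- trigger (a joint): Trigger travel along clamp +x: 0 let go, 0.018 m fully in; a spring of 2 to 3 N returns it. Pushing it in carries the bar along by a pawl in teeth 6 mm apart, so up to 6 mm of each stroke is lost before the pawl bites; letting it back leaves the bar where it is
- bar (a joint): Advance of the bar along clamp +x, 0 to 0.1 m. It has 4 N of friction, so when the trigger is let back under pressure the bar slips back until only about 4 N remain
- pad (a joint): How far the sprung rubber nose is pushed into the bar's end: 0 free, 0.025 m at its hard stop, half way 0.0125 m. Stiffness 600 N/m (7.5 N half way)
- pad_nose (a point): Foremost point of the rubber nose (ball 24 mm in diameter, 47 mm above the table). At the start it is about 35 to 80 mm short of where the board's face will be
- teapot: Glass teapot with steel lid, 117 mm tall, bystander; origin underside centre
- glasses_a: Pair of nested amber glasses, 115 mm tall, 72 mm wide, bystander; origin underside centre
- glasses_b: Another such pair, bystander; origin underside centre
- dome: White ceramic sugar dome, 96 mm wide, 92 mm tall, bystander; origin underside centre
- spice_box: White plastic spice box 90 x 65 x 55 mm, bystander; origin underside centre
- spoon: Small wooden spoon 160 mm long lying on the table, bystander
There are look-alikes about, which are no part of the job. Leave any blue look-alike of the clamp alone.

How it is judged:
On the way, in this order (a step that is already met when the one before it is completed fails the run):
1. the board leans on the slope of the rest, let go (angle between board_center's own z axis and vertical between 0.22 and 0.52 rad and angle between the y axis of board_center and the y axis of rest, either way round below 0.15 rad and y of board_center in the frame of rest between -0.015 and 0.015 m and contact force between board and rest above 0.3 N and contact force between the fingers and board below 0.1 N and linear speed of board below 0.02 m/s and x of board_center in the frame of rest between -0.015 and 0.025 m and z of board_center in the frame of rest between 0.06 and 0.08 m), for 0.3 s.
2. the rubber nose, driven by the trigger, touches the board (contact force between pad and board above 0.5 N and value of joint trigger above 0.001 m), for 0.1 s.
At the end, for the whole second after the job is handed in: Ends with the robot holding the trigger in (over 2 N); the board, untouched by the fingers, leans on the rest, lower edge in the groove (14 to 26 degrees, within 15 mm of the middle, squared to 8 degrees), pressed by the nose with over 4 N, the nose's spring pushed in 9 to 19 mm (angle between board_center's own z axis and vertical between 0.24 and 0.45 rad and angle between the y axis of board_center and the y axis of rest, either way round below 0.15 rad and y of board_center in the frame of rest between -0.015 and 0.015 m and contact force between board and rest above 3 N and contact force between the fingers and board below 0.1 N and value of joint pad between 0.009 and 0.019 m and contact force between pad and board above 4 N and value of joint trigger above 0.001 m and contact force between the fingers and trigger above 2 N and linear speed of board below 0.02 m/s and x of board_center in the frame of rest between -0.015 and 0.025 m and z of board_center in the frame of rest between 0.06 and 0.08 m); the arm keeps its last pose, push and grip.
It fails at once if the board is crushed: the nose presses it with more than 25 N (contact force between pad and board above 25 N).
It fails at once if the robot pushes the bar or the nose directly (contact force between any of the arm, the fingers and bar above 2 N).
It fails at once if a tea thing is moved more than 30 mm (distance of any of teapot, glasses_a, glasses_b, dome, spice_box, spoon from where it was at the start of the episode above 0.03 m).
It also fails if it takes over 54 s, if anything falls off the work surface, if the arm or the gripper's body presses on something with over 40 N, if the wrist force passes 120 N, or if a joint passes its speed limit or range.

ROBOT

A 6-joint arm with a two-finger parallel gripper is mounted at the origin on the work surface. World frame = base frame: x ahead of the robot, y to its left, z up, the work surface at z = 0. Lengths are in m, angles in rad, forces in N, time in s.
With the tool pointing down it reaches from about 0.275 to 0.75 m from the base axis. Payload 10.2 kg.
Tool frame: the origin (TCP) lies midway between the tips of the shut fingers; the grasp point (between the pads) lies 19 mm behind it; x points along the fingers, z is the direction in which the jaws open and shut, and the axes are right-handed (so a half turn about x gives the same grasp; the last joint's range is limited). The gripper opens to 88 mm and grips with 3 to 60 N. Pads are 18 mm wide; open, the fingers measure 123 mm over their backs; the gripper's body (75 mm by 187 mm) begins 45 mm behind the grasp point.
Start: joints at [1.119, 0.313, 1.498, -0, 1.331, -0.223], TCP at [0.119, 0.511, 0.239] pointing down, gripper open.
Joint ranges: [-2.94, 2.94], [-0.97, 2.17], [0.19, 2.56], [-1.23, 4.37], [0.02, 3.11], [-2.88, 2.88]. Speed limits (rad/s): [2.39, 2.39, 3.01, 3.14, 3.14, 3.14].

INTERFACE

Orientations are given as a unit quaternion [w, x, y, z].
In Python, from station import env gives the robot as it stands.
- The arm moves only by the tool apply_moves, never from a script. Its argument "rows" is a list of rows, each a list of 7 numbers: the turn, a rotation vector about the tool's x, y, z in rad, then the shift along the tool's x, y, z in m, then the finger opening in m, from 0 to 0.0881. A call has 1 to 5 rows; each row shifts and turns the commanded pose from where the row before left it, along the tool's axes as they then stand; what a row does not reach is not made up. A row lasts 1/12 s, in which the tool goes at most 41.7 mm and 7.16 degrees, less where a joint would pass 70% of its speed; a pose out of reach is approached as far as the arm can. A call with a gripper value outside its range is refused whole. The fingers move at their own pace and stop on an object; the grip force is fixed at half the most. Time passes only in rows, so rows that do not move let the fingers close. It gives the time, the measured TCP pose, the force and the opening at its end, in the units of the state.
- env.read_state(): the state, without advancing time (a new reading comes with each control period).
- env.get_image(name): name is "scene" or "side" or "wrist"; returns (picture, depth): 384x512x3 uint8, red, green, blue; 384x512 float32, m along the optical axis (not along the pixel's ray), 0 where there is no reading.
- env.camera_params(name): a dict with "vfov" (degrees; the focal length in pixels is half the picture's height over the tangent of half this angle, whatever the lens; pixels are square), "cx", "cy" (the principal point, pixels), "k1" (the pictures are not rectified: a ray, as slopes to the right and down, at radius r is drawn at 1 + k1 r^2 times it, then the intrinsics apply), "camera_from_world" (4x4, takes a point from world to camera coordinates). Camera axes: x right, y down, z forward; pixel columns grow to the right and rows downward; lengths in m; the calibration is good to about 2 mm. A picture is of the moment at which its call begins: read the wrist's pose just before it. camera_params takes no time and is no camera call; for the wrist camera it gives the pose at the moment of the call.
- env.hand_in(): hands the job in, once; it reports no verdict.
The state is a dict: "time_s": time; "joint_pos": joint angles; "dq": joint speeds; "effort": joint torques, N m; "tcp_pos": TCP position; "eef_rot": TCP orientation; "ft_force": force on the tool from outside, world axes, zero at the start; "ft_torque": the same for the moment, N m; "finger_gap": finger opening in m.
Only numpy, scipy, OpenCV 4.12 (cv2) and the standard library are available. Lean on these libraries where they do the work, as an engineer would, in place of code of your own. Each camera call takes 0.05 s, during which the arm holds its last target.

## Working session

There is one attempt and no reset: what is moved stays moved. The work goes in short steps, Python scripts to look and compute and a tool call to move; the robot and the scene stay as the last step left them, time stands still between calls to the robot, and variables do not carry over. Pictures are saved under pics/ and viewed, and the job is handed in when it is done.

Besides the shell and the picture viewer there is one more tool, called after "Request:" in YAML: its name, and indented under it one key for each argument. apply_moves: Moves the arm, as the interface text tells. Its arguments: {"type":"object","properties":{"rows":{"type":"array"}},"required":["rows"]}

```bash
ls; mkdir -p pics; cat > h.py <<'E'
import numpy as np, cv2
from station import env
def cam(n):
    p=env.camera_params(n); f=192/np.tan(np.radians(p['vfov']/2)); return p,f
def grab(n,fn):
    p,f=cam(n); im,d=env.get_image(n); cv2.imwrite('pics/%s.png'%fn,im[:,:,::-1]); np.savez('pics/%s.npz'%fn,im=im,d=d,T=p['camera_from_world'],f=f,cx=p['cx'],cy=p['cy'],k1=p['k1'])
def load(fn): return dict(np.load('pics/%s.npz'%fn))
def rays(g,uv):
    uv=np.asarray(uv,float).reshape(-1,1,2)
    K=np.array([[g['f'],0,g['cx']],[0,g['f'],g['cy']],[0,0,1]],float)
    return cv2.undistortPoints(uv,K,np.array([float(g['k1']),0,0,0])).reshape(-1,2)
def world(g,uv):
    uv=np.asarray(uv,float).reshape(-1,2); r=rays(g,uv)
    z=np.array([g['d'][int(round(v)),int(round(u))] for u,v in uv])
    c=np.c_[r*z[:,None],z]; T=np.linalg.inv(g['T']); return c@T[:3,:3].T+T[:3,3]
def onplane(g,uv,h):
    r=rays(g,uv); T=np.linalg.inv(g['T']); d=np.c_[r,np.ones(len(r))]@T[:3,:3].T; o=T[:3,3]
    return o+d*((h-o[2])/d[:,2])[:,None]
def cloud(g):
    v,u=np.mgrid[0:384,0:512]; uv=np.c_[u.ravel(),v.ravel()]
    return world(g,uv).reshape(384,512,3)
def proj(g,P):
    T=g['T']; P=np.asarray(P,float).reshape(-1,3); c=P@T[:3,:3].T+T[:3,3]
    s=c[:,:2]/c[:,2:]; r2=(s**2).sum(1)[:,None]; s=s*(1+g['k1']*r2)
    return s*g['f']+[g['cx'],g['cy']]
def crop(fn,u0,v0,u1,v1,out,k=4):
    im=cv2.imread('pics/%s.png'%fn)[v0:v1,u0:u1]; cv2.imwrite('pics/%s.png'%out,cv2.resize(im,None,fx=k,fy=k,interpolation=cv2.INTER_CUBIC))
E
python3 - <<'E'
from h import *
for n in ['scene','side','wrist']: grab(n,n+'0')
s=env.read_state(); print({k:np.round(v,4) for k,v in s.items()})
for n in ['scene','side','wrist']: g=load(n+'0'); print(n,g['f'],g['k1'],np.round(np.linalg.inv(g['T']),3))
E
```

```text
pics
{'time_s': np.float64(0.15), 'joint_pos': array([ 1.1186,  0.3133,  1.4982, -0.    ,  1.331 , -0.2234]), 'dq': array([ 0.0015, -0.0016, -0.0013, -0.001 ,  0.0005,  0.0006]), 'effort': array([ 2.00000e-03, -4.02304e+01, -2.52318e+01,  6.94000e-02,
        3.44000e-02, -1.00000e-04]), 'tcp_pos': array([0.119 , 0.5112, 0.2383]), 'eef_rot': array([ 0.5535, -0.4398,  0.5541,  0.4395]), 'ft_force': array([ 0.9343, -0.141 , -0.0052]), 'ft_torque': array([-0.002 , -0.0106, -0.0096]), 'finger_gap': np.float64(0.0883)}
scene 440.8213972496147 -0.137301692529119 [[-0.1    0.647 -0.756  1.366]
 [ 0.995  0.076 -0.067  0.075]
 [ 0.014 -0.759 -0.651  0.775]
 [ 0.     0.     0.     1.   ]]
side 379.14922766970125 -0.022147530408489567 [[ 0.86  -0.334  0.387  0.202]
 [-0.511 -0.572  0.642 -0.609]
 [ 0.007 -0.749 -0.662  0.704]
 [ 0.     0.     0.     1.   ]]
wrist 289.6672421065382 -0.008126304736694878 [[ 0.226  0.932  0.282  0.047]
 [ 0.974 -0.216 -0.066  0.528]
 [-0.     0.29  -0.957  0.384]
 [ 0.     0.     0.     1.   ]]
```

View pics/scene0.png

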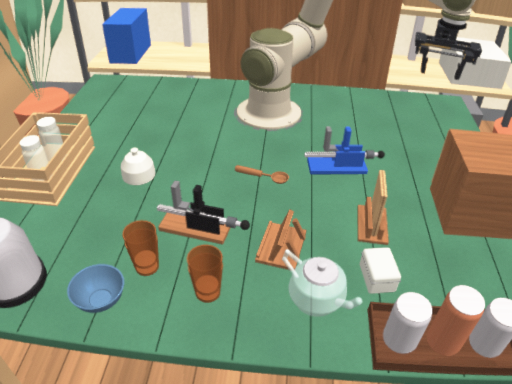

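View pics/side0.png

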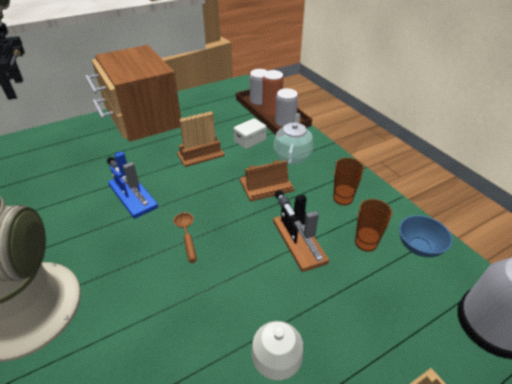

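View pics/wrist0.png

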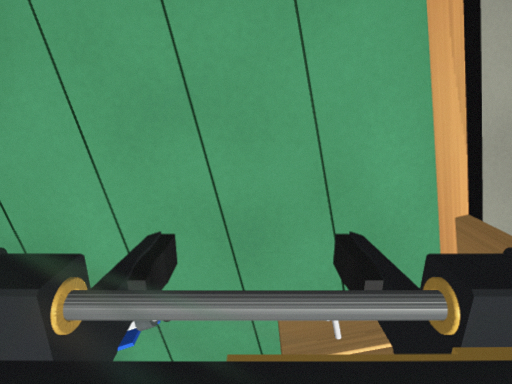

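```bash
python3 - <<'E'
from h import *
crop('scene0',150,160,410,300,'c1',3); crop('side0',160,100,340,280,'c2',4)
g=load('scene0'); 
pts=dict(board=(380,195),rackbase=(373,235),restbase=(280,245),clampfoot=(195,228),nose=(245,225),post=(198,195),trig=(176,190),teapot=(320,268),tablept=(330,180))
for k,v in pts.items(): print(k,np.round(world(g,v),4))
g=load('side0')
for k,v in dict(board=(199,130),rest=(265,175),rackb=(215,155),post=(299,207),trig=(311,225)).items(): print(k,np.round(world(g,v),4))
E
```

```text
board [[0.5738 0.2962 0.131 ]]
rackbase [[0.5883 0.3006 0.0153]]
restbase [[0.6961 0.0752 0.0679]]
clampfoot [[ 0.6241 -0.1323  0.0265]]
nose [[ 0.6284 -0.0101  0.0545]]
post [[ 0.6133 -0.1202  0.1231]]
trig [[ 0.6011 -0.1748  0.1227]]
teapot [[0.7919 0.157  0.1126]]
tablept [[0.3623 0.2036 0.0004]]
board [[0.5395 0.3001 0.0943]]
rest [[0.6291 0.0713 0.0475]]
rackb [[0.5702 0.2689 0.0116]]
post [[ 0.5944 -0.1305  0.1115]]
trig [[ 0.5881 -0.185   0.1061]]
```

View pics/c1.png

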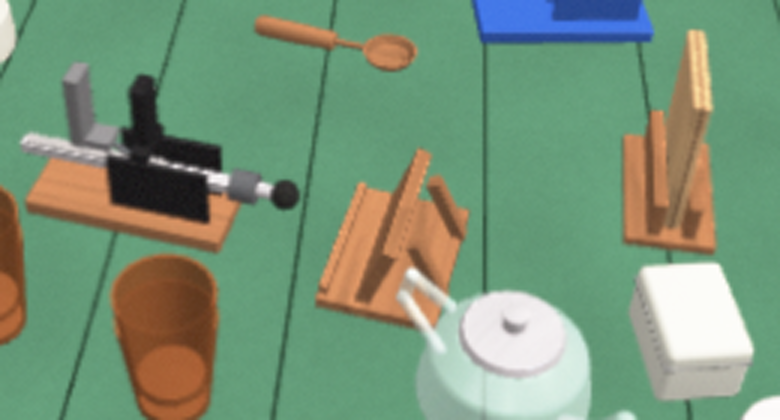

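View pics/c2.png

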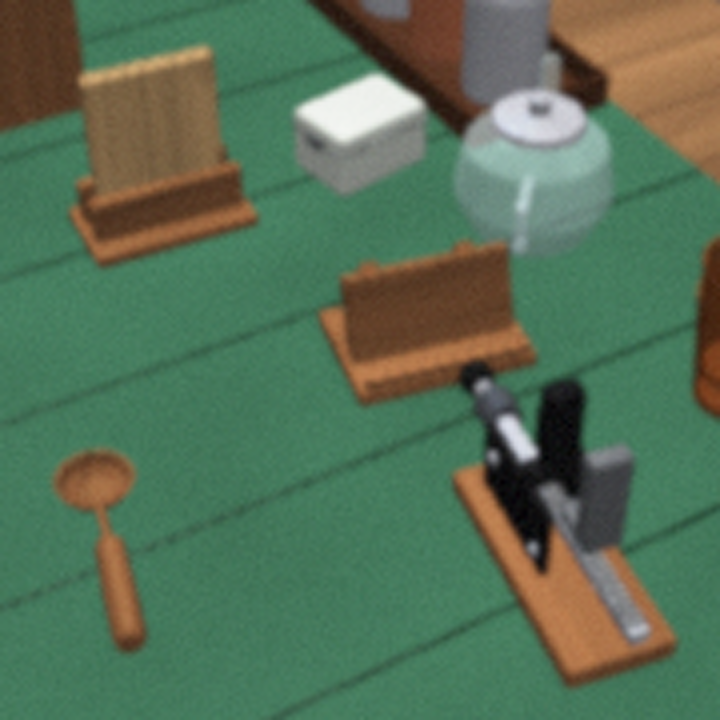

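```bash
python3 - <<'E'
from h import *
P=[]
for n in ['scene0','side0']:
    g=load(n); c=cloud(g); m=(g['d']>0)
    P.append(c[m])
    q=c[m]; t=q[(q[:,0]>.35)&(q[:,0]<.5)&(q[:,1]>.1)&(q[:,1]<.2)]; print(n,'table z',np.median(t[:,2]),t[:,2].std())
# heightmap 2mm, x .45-.75 ; y -.3..0.45 
for i,p in enumerate(P):
    H=np.zeros((170,380))
    m=(p[:,0]>.43)&(p[:,0]<.77)&(p[:,1]>-.3)&(p[:,1]<.46)&(p[:,2]>-.02)&(p[:,2]<.2)
    q=p[m]; ix=((q[:,0]-.43)/.002).astype(int); iy=((q[:,1]+.3)/.002).astype(int)
    np.maximum.at(H,(ix.clip(0,169),iy.clip(0,379)),q[:,2])
    cv2.imwrite('pics/hm%d.png'%i,cv2.resize(cv2.applyColorMap((H/.15*255).clip(0,255).astype('uint8'),cv2.COLORMAP_JET),None,fx=2,fy=2,interpolation=0))
E
```

```text
scene0 table z 0.000562040832991495 0.0015576062025182739
side0 table z 0.0009106495840494055 0.001284296658708815
```

View pics/hm0.png

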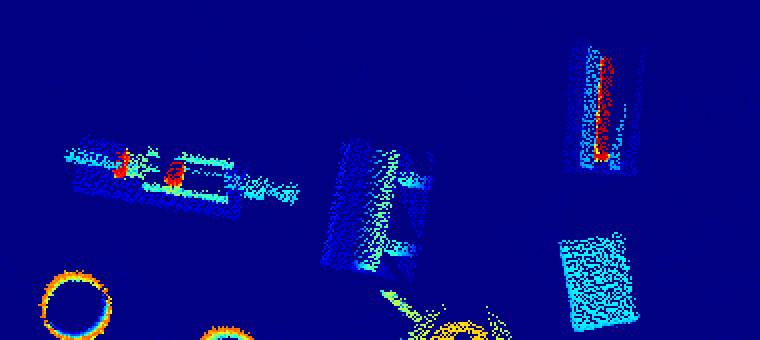

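View pics/hm1.png

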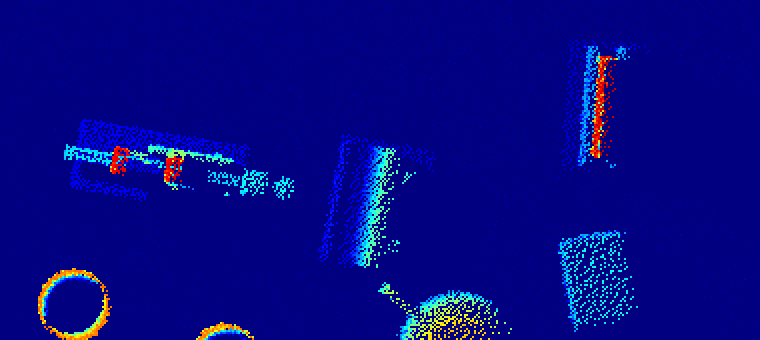

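```bash
cat > fit.py <<'E'
from h import *
from scipy.optimize import minimize
g0,g1=load('scene0'),load('side0')
C=[cloud(g) for g in (g0,g1)]; A=np.concatenate([C[i][(g['d']>0)] for i,g in enumerate((g0,g1))])
S=C[1][g1['d']>0]
def box(p,x0,x1,y0,y1,z0,z1): return p[(p[:,0]>x0)&(p[:,0]<x1)&(p[:,1]>y0)&(p[:,1]<y1)&(p[:,2]>z0)&(p[:,2]<z1)]
# rest panel front plane with side cam; normal fixed tilt 18deg
def planefit(q,it=6):
    for _ in range(it):
        c=q.mean(0); n=np.linalg.svd(q-c)[2][2]; r=(q-c)@n; q=q[abs(r)<max(2*r.std(),.001)]
    return c,n,r.std(),len(q)
q=box(S,.56,.71,.03,.10,.025,.066)
c,n,s,k=planefit(q); n=n*np.sign(-n[1]); print('panel',c,n,s,k,'tilt',np.degrees(np.arcsin(n[2])),'yaw of rest x',np.arctan2(-n[1],-n[0]))
# board face seen from side (rack -y face), and from scene?
q=box(S,.50,.66,.285,.305,.06,.13); c,n,s,k=planefit(q); n*=np.sign(-n[1]); print('board',c,n,s,k,np.arctan2(-n[1],-n[0]))
for nm,P in zip(['scene','side'],[C[0].reshape(-1,3),C[1].reshape(-1,3)]):
    q=box(P,.5,.66,.26,.34,.125,.16); 
    if len(q)<20: continue
    r=cv2.minAreaRect(q[:,:2].astype('float32')*1000); print(nm,'boardtop',r,q[:,2].max(),len(q))
    q=box(P,.5,.72,-.22,-.14,.09,.15); print(nm,'trigger',cv2.minAreaRect(q[:,:2].astype('float32')*1000),np.percentile(q[:,2],98))
    q=box(P,.5,.72,-.139,-.10,.09,.15); print(nm,'post',cv2.minAreaRect(q[:,:2].astype('float32')*1000),np.percentile(q[:,2],98))
E
python3 fit.py
```

```text
panel [0.63467752 0.07128407 0.04547915] [-0.17361966 -0.93134104  0.32009385] 0.0013146489846788951 529 tilt 18.668600782111387 yaw of rest x 1.3864928763163447
board [0.54330145 0.29851355 0.09599614] [-0.07542897 -0.99713338 -0.00595681] 0.0013226708457067448 519 1.495294301084331
scene boardtop ((544.9855346679688, 304.42730712890625), (12.989951133728027, 88.3922348022461), 86.18660736083984) 0.1428495745172238 181
scene trigger ((647.6949462890625, -195.4921112060547), (28.812910079956055, 141.74005126953125), 80.15100860595703) 0.13602642884426816
scene post ((603.8092651367188, -124.89329528808594), (16.890470504760742, 24.71126937866211), 73.18685150146484) 0.1374908392307569
side boardtop ((543.2532348632812, 304.342529296875), (19.678442001342773, 87.48785400390625), 84.80220031738281) 0.14303717182771536 208
side trigger ((647.0906372070312, -195.84957885742188), (26.908592224121094, 142.97007751464844), 79.56950378417969) 0.13642551308151865
side post ((599.6201782226562, -126.33564758300781), (16.463096618652344, 24.369037628173828), 81.79505157470703) 0.13664745410538573
```

```bash
cat > ov.py <<'E'
from fit import *
import sys
def R(y): return np.array([[np.cos(y),-np.sin(y),0],[np.sin(y),np.cos(y),0],[0,0,1]])
def bx(x0,x1,y0,y1,z0,z1): return np.array([[x,y,z] for x in (x0,x1) for y in (y0,y1) for z in (z0,z1)])
E=[(0,1),(2,3),(4,5),(6,7),(0,2),(1,3),(4,6),(5,7),(0,4),(1,5),(2,6),(3,7)]
board=dict(o=[.5455,.3052,.075],y=1.495); rest=dict(o=[.641,.0595,0],y=1.3865); clamp=dict(o=[.607,-.107,0],y=1.393)
def parts():
    out=[]
    t=lambda b,o:(b@R(o['y']).T+o['o'])
    out.append((t(bx(-.007,.007,-.05,.05,-.065,.065),board),(0,0,255)))
    out.append((t(bx(-.0375,.0375,-.065,.065,0,.01),dict(o=[board['o'][0],board['o'][1],0],y=board['y'])),(255,255,0)))
    out.append((t(bx(-.028,-.021,-.06,.06,0.012,.021),rest),(0,0,255)))
    p=bx(0,.0001,-.06,.06,0,.063); a=.31416; p=np.c_[p[:,2]*np.sin(a),p[:,1],.012+p[:,2]*np.cos(a)]
    out.append((t(p,rest),(255,255,0)))
    out.append((t(bx(-.028,-.012,-.012,.012,0.06,.136),clamp),(0,255,255)))
    out.append((t(bx(-.082,-.068,-.013,.013,0.065,.135),clamp),(0,0,255)))
    out.append((t(bx(-.13,.1,-.0,.0001,0.047,.0471),clamp),(255,0,255)))
    return out
if __name__=='__main__':
  for fn,w,k in [('scene0',(150,150,410,290),3),('side0',(160,100,340,280),4)]:
    g=load(fn); u0,v0,u1,v1=w; im=cv2.resize(cv2.imread('pics/%s.png'%fn)[v0:v1,u0:u1],None,fx=k,fy=k,interpolation=cv2.INTER_CUBIC)
    for p,c in parts():
        uv=((proj(g,p)-[u0,v0]+.5)*k-.5).round().astype(int)
        for a,b in E: cv2.line(im,tuple(map(int,uv[a])),tuple(map(int,uv[b])),c,1)
    cv2.imwrite('pics/ov_%s_%s.png'%(fn,sys.argv[1]),im)
E
python3 ov.py a >/dev/null
```

```text
(no output)
```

View pics/ov_scene0_a.png

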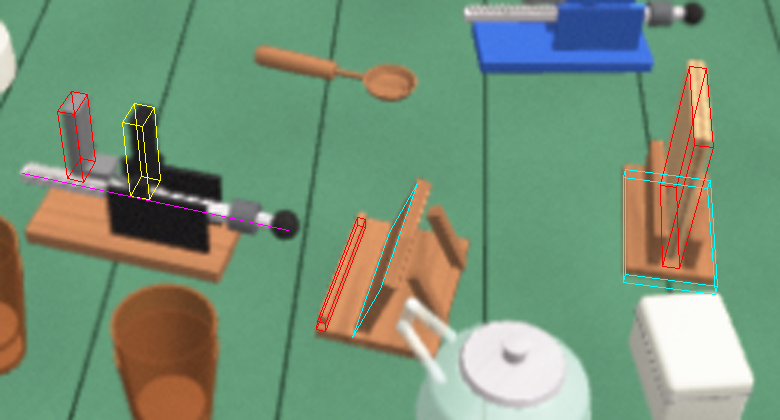

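View pics/ov_side0_a.png

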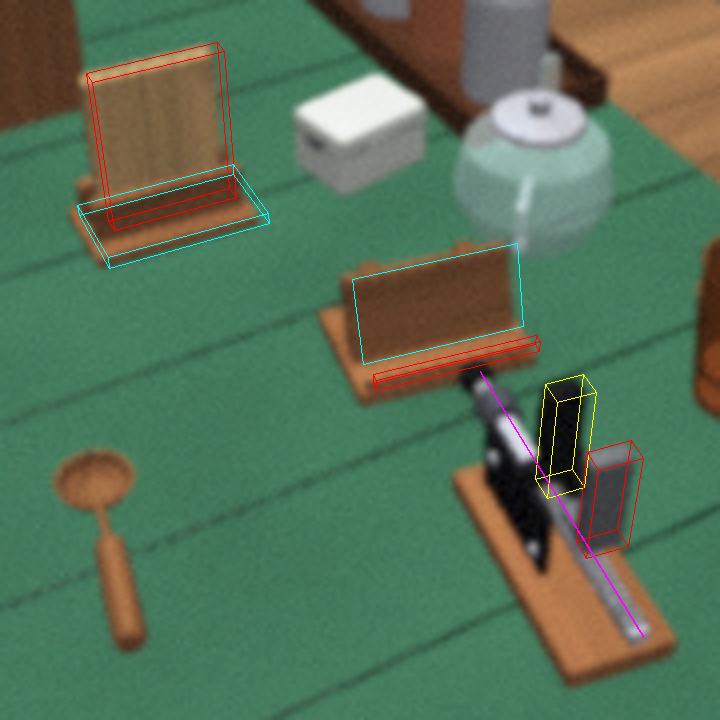

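```bash
python3 - <<'E'
from h import *
crop('scene0',345,165,400,245,'z1',9); crop('side0',170,105,235,170,'z2',9)
crop('scene0',250,195,310,275,'z3',9); crop('side0',235,150,300,205,'z4',9)
crop('scene0',150,170,250,245,'z5',8); crop('side0',265,180,335,275,'z6',8)
for a,b in (('z1','z2'),('z3','z4'),):
    A,B=[cv2.imread('pics/%s.png'%x) for x in (a,b)]; h=max(A.shape[0],B.shape[0]); o=np.zeros((h,A.shape[1]+B.shape[1],3),'uint8'); o[:A.shape[0],:A.shape[1]]=A;o[:B.shape[0],A.shape[1]:]=B; print(o.shape,A.shape[1]); cv2.imwrite('pics/%s%s.png'%(a,b),o)
E
```

```text
(720, 1080, 3) 495
(720, 1125, 3) 540
```

View pics/z1.png

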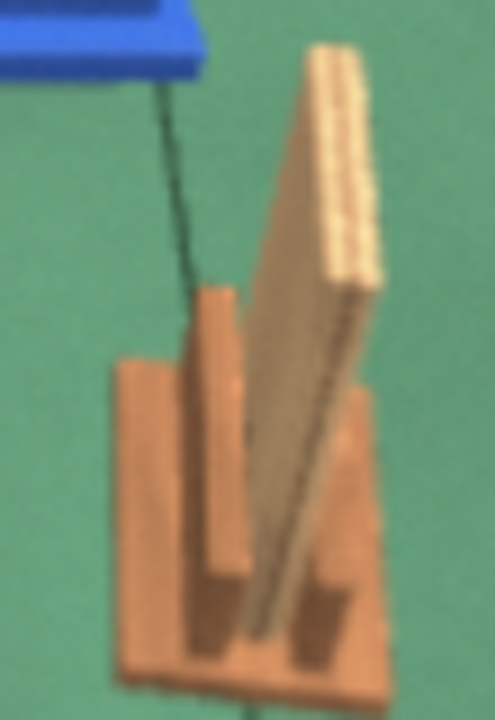

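View pics/z2.png

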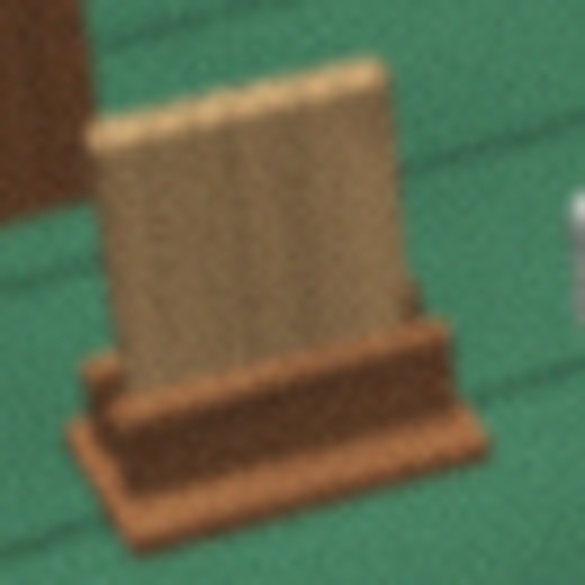

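View pics/z3.png

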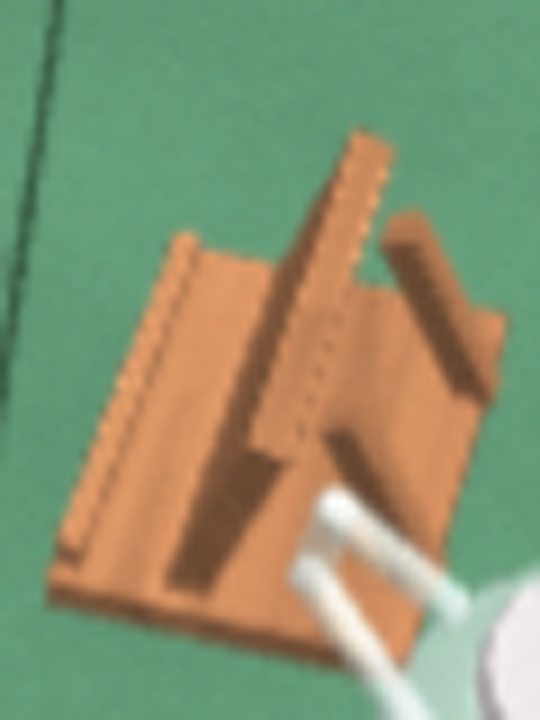

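View pics/z4.png

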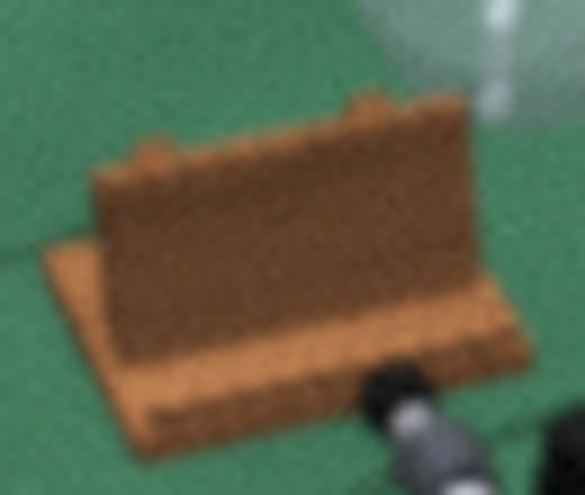

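View pics/z5.png

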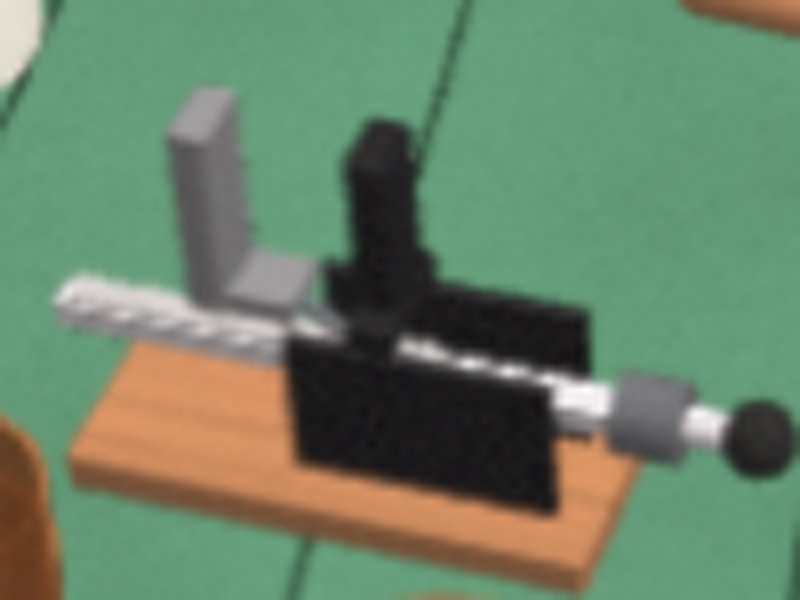

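View pics/z6.png

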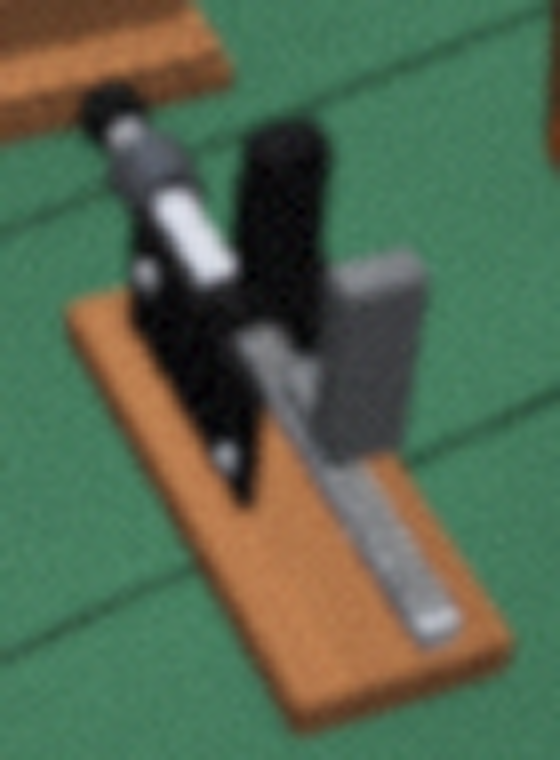

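```bash
cat > lsq.py <<'E'
from h import *
from scipy.optimize import least_squares
g0,g1=load('scene0'),load('side0')
def full(uv,o,k): return (np.array(uv,float)+.5)/k-.5+o
def R(y): return np.array([[np.cos(y),-np.sin(y),0],[np.sin(y),np.cos(y),0],[0,0,1]])
a=np.radians(18); px,pz=.063*np.sin(a),.012+.063*np.cos(a)
objs=dict(
board=([.54,.305,1.495],[(g0,(-.007,.05,.14),(310,47),(345,165),9),(g0,(.007,.05,.14),(357,47),(345,165),9),(g0,(-.007,-.05,.14),(330,285),(345,165),9),(g0,(.007,-.05,.14),(380,288),(345,165),9),
 (g1,(-.007,.05,.14),(95,155),(170,105),9),(g1,(-.007,-.05,.14),(388,85),(170,105),9),(g1,(.007,.05,.14),(92,125),(170,105),9),(g1,(.007,-.05,.14),(380,55),(170,105),9)]),
rest=([.636,.06,1.386],[(g0,(px,.06,pz),(357,130),(250,195),9),(g0,(px,-.06,pz),(250,445),(250,195),9),(g0,(0,-.06,.012),(170,583),(250,195),9),
 (g1,(px,.06,pz),(95,175),(235,150),9),(g1,(px,-.06,pz),(465,98),(235,150),9),(g1,(0,.06,.012),(122,358),(235,150),9),(g1,(0,-.06,.012),(480,290),(235,150),9)]),
clamp=([.602,-.107,1.39],[(g0,(-.082,.013,.135),(197,90),(150,170),8),(g0,(-.068,.013,.135),(237,92),(150,170),8),(g0,(-.082,-.013,.135),(170,138),(150,170),8),(g0,(-.068,-.013,.135),(208,138),(150,170),8),
 (g1,(-.082,.013,.135),(332,285),(265,180),8),(g1,(-.082,-.013,.135),(422,268),(265,180),8),(g1,(-.068,.013,.135),(330,268),(265,180),8),(g1,(-.068,-.013,.135),(412,248),(265,180),8),
 (g0,'n',(760,438),(150,170),8),(g1,'n',(112,108),(265,180),8)]))
for n,(x0,F) in objs.items():
    x0=list(x0)+[.09]
    def f(x,both=(1,1)):
        r=[]
        for g,p,uv,o,k in F:
            p=(x[3],0,.047) if isinstance(p,str) else p
            P=np.array(p)@R(x[2]).T+[x[0],x[1],0]; r+=list((proj(g,P)[0]-full(uv,o,k)))
        return np.array(r)
    s=least_squares(f,x0); print(n,np.round(s.x,4)); print(np.round(s.fun.reshape(-1,2),1).tolist())
E
python3 lsq.py
```

```text
board [0.538  0.3049 1.5061 0.09  ]
[[-0.4, -0.1], [0.1, 0.6], [-0.4, -0.4], [0.2, -0.1], [0.2, -0.7], [0.7, -1.0], [-1.0, 0.3], [-0.2, 0.1]]
rest [0.6346 0.0621 1.3772 0.09  ]
[[1.0, -0.0], [0.2, -0.1], [-0.4, 0.7], [0.0, 0.4], [0.3, 0.1], [-0.4, 1.4], [0.1, -0.3]]
clamp [ 0.6043 -0.1038  1.4034  0.0938]
[[0.4, -1.4], [0.9, -0.6], [-0.7, -0.6], [0.2, 0.4], [1.6, 1.4], [1.4, 0.4], [-1.1, -0.9], [-0.5, -1.4], [0.3, 0.5], [0.0, 0.7]]
```

```bash
cat > plan.py <<'E'
from h import *
from scipy.spatial.transform import Rotation as Ro
def cur():
    s=env.read_state(); q=s['eef_rot']; return s,np.array(s['tcp_pos']),Ro.from_quat([q[1],q[2],q[3],q[0]])
def toolR(down,jaw):
    x=np.array(down,float); x/=np.linalg.norm(x); z=np.array(jaw,float); z-=x*(z@x); z/=np.linalg.norm(z)
    return Ro.from_matrix(np.c_[x,np.cross(z,x),z])
def plan(p,R,maxs=.035,maxr=.1,show=True):
    s,p0,R0=cur(); best=None
    for flip in (0,1):
        Rt=R*Ro.from_euler('x',np.pi*flip); rv=(R0.inv()*Rt).as_rotvec()
        if best is None or np.linalg.norm(rv)<np.linalg.norm(best[0]): best=(rv,Rt)
    rv,Rt=best; d=np.array(p)-p0; n=max(1,int(np.ceil(max(np.linalg.norm(d)/maxs,np.linalg.norm(rv)/maxr))))
    print('t',round(float(s['time_s']),2),'n',n,'rot',rv.round(3),'d',d.round(4)); Rk=R0
    for i in range(n):
        sh=Rk.inv().apply(d/n); print('row',(rv/n).round(4).tolist(),sh.round(4).tolist()); Rk=Rk*Ro.from_rotvec(rv/n)
E
python3 - <<'E'
from plan import *
s,p,R=cur(); print(R.as_matrix().round(3)); n=(np.cos(1.506),np.sin(1.506),0)
plan([.538,.305,.235],toolR((0,0,-1),n))
E
```

```text
[[-0.    -0.974  0.227]
 [-0.001  0.227  0.974]
 [-1.     0.    -0.001]]
t 0.15 n 14 rot [-0.164 -0.001 -0.   ] d [ 0.419  -0.2062 -0.0033]
row [-0.0117, -0.0001, -0.0] [0.0002, -0.0325, -0.0076]
row [-0.0117, -0.0001, -0.0] [0.0002, -0.0324, -0.0079]
row [-0.0117, -0.0001, -0.0] [0.0002, -0.0323, -0.0083]
row [-0.0117, -0.0001, -0.0] [0.0002, -0.0322, -0.0087]
row [-0.0117, -0.0001, -0.0] [0.0002, -0.0321, -0.0091]
row [-0.0117, -0.0001, -0.0] [0.0002, -0.032, -0.0094]
row [-0.0117, -0.0001, -0.0] [0.0002, -0.0319, -0.0098]
row [-0.0117, -0.0001, -0.0] [0.0002, -0.0318, -0.0102]
row [-0.0117, -0.0001, -0.0] [0.0002, -0.0316, -0.0106]
row [-0.0117, -0.0001, -0.0] [0.0002, -0.0315, -0.0109]
row [-0.0117, -0.0001, -0.0] [0.0002, -0.0314, -0.0113]
row [-0.0117, -0.0001, -0.0] [0.0002, -0.0312, -0.0117]
row [-0.0117, -0.0001, -0.0] [0.0002, -0.0311, -0.012]
row [-0.0117, -0.0001, -0.0] [0.0002, -0.031, -0.0124]
```

Request:
apply_moves:
  rows:
    - [-0.012,0,0,0,-0.0325,-0.0078,0.088]
    - [-0.012,0,0,0,-0.0325,-0.008,0.088]
    - [-0.012,0,0,0,-0.0325,-0.0083,0.088]
    - [-0.012,0,0,0,-0.032,-0.0087,0.088]
    - [-0.012,0,0,0,-0.032,-0.009,0.088]

```text
time_s: 0.57
tcp_pos: [0.2699, 0.4366, 0.2386]
eef_rot: [0.54, -0.456, 0.54, 0.456]
ft_force: [0.2, 0.4, -0.5]
finger_gap: 0.0883
```

Request:
apply_moves:
  rows:
    - [-0.012,0,0,0,-0.032,-0.0095,0.088]
    - [-0.012,0,0,0,-0.032,-0.01,0.088]
    - [-0.012,0,0,0,-0.032,-0.01,0.088]
    - [-0.012,0,0,0,-0.0315,-0.0105,0.088]
    - [-0.012,0,0,0,-0.0315,-0.011,0.088]

```text
time_s: 0.98
tcp_pos: [0.42, 0.3631, 0.2385]
eef_rot: [0.526, -0.472, 0.526, 0.472]
ft_force: [-0.6, 1.2, 0.4]
finger_gap: 0.0878
```

Request:
apply_moves:
  rows:
    - [-0.012,0,0,0,-0.0315,-0.0112,0.088]
    - [-0.012,0,0,0,-0.031,-0.0115,0.088]
    - [-0.012,0,0,0,-0.031,-0.012,0.088]
    - [-0.01,0,0,0,-0.031,-0.012,0.088]
    - [0,0,0,0,0,0,0.088]

```text
time_s: 1.4
tcp_pos: [0.5424, 0.3031, 0.2374]
eef_rot: [0.516, -0.483, 0.517, 0.483]
ft_force: [0.8, -0.9, 0.0]
finger_gap: 0.088
```

```bash
python3 - <<'E'
from plan import *
n=(np.cos(1.506),np.sin(1.506),0)
plan([.538,.305,.235],toolR((0,0,-1),n)); grab('wrist','w1')
g=load('w1'); 
P=[[a,b,.14] for a,b in [(.538+.05*np.sin(1.506)*s+.007*t*np.cos(1.506),.305-.05*s*np.cos(1.506)+.007*t*np.sin(1.506)) for s in(1,-1) for t in (1,-1)]]
print(proj(g,P).round())
E
```

```text
t 1.4 n 1 rot [-0.002 -0.001 -0.   ] d [-0.0044  0.0019 -0.0024]
row [-0.0019, -0.0012, -0.0] [0.0024, 0.0045, 0.0016]
[[264. 244.]
 [249. 244.]
 [265. 133.]
 [248. 133.]]
```

View pics/w1.png

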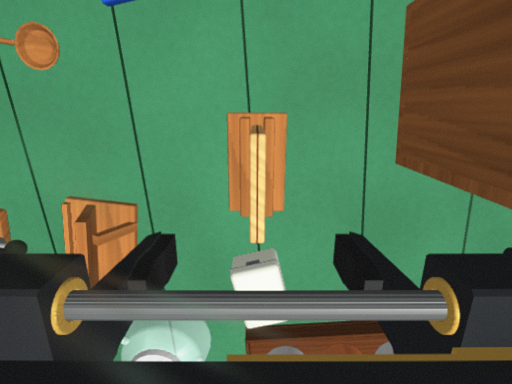

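Request:
apply_moves:
  rows:
    - [0,0,0,0.03,0.0045,0.0028,0.088]
    - [0,0,0,0.033,0,0,0.06]
    - [0,0,0,0.034,0,0,0.05]
    - [0,0,0,0.034,0,0,0.04]
    - [0,0,0,0,0,0,0.04]

```text
time_s: 1.87
tcp_pos: [0.5303, 0.3089, 0.1015]
eef_rot: [0.512, -0.483, 0.519, 0.486]
ft_force: [-0.7, -0.8, -0.9]
finger_gap: 0.0633
```

```bash
python3 - <<'E'
from plan import *
plan([.538,.306,.106],toolR((0,0,-1),(np.cos(1.506),np.sin(1.506),0)));grab('wrist','w2')
E
```

```text
t 1.87 n 1 rot [ 0.003 -0.004 -0.011] d [ 0.0077 -0.0029  0.0045]
row [0.0028, -0.0043, -0.0107] [-0.0046, -0.0079, -0.0025]
```

View pics/w2.png

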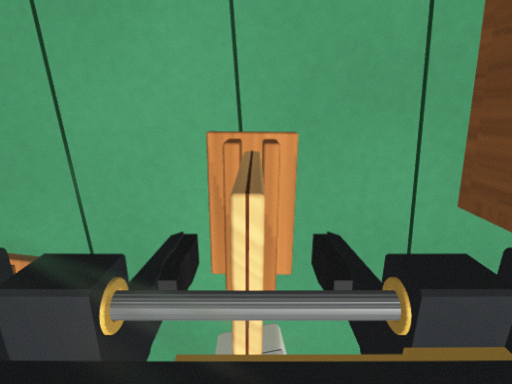

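Request:
apply_moves:
  rows:
    - [0,0,0,0,0,0,0.04]
    - [0,0,0,0,0,0,0.04]
    - [0,0,0,0,0,0,0.04]

```text
time_s: 2.17
tcp_pos: [0.5349, 0.3099, 0.1101]
eef_rot: [0.517, -0.485, 0.514, 0.484]
ft_force: [0.1, -0.1, -1.0]
finger_gap: 0.0407
```

```bash
python3 - <<'E'
from plan import *
plan([.538,.306,.106],toolR((0,0,-1),(np.cos(1.506),np.sin(1.506),0)));
E
```

```text
t 2.17 n 1 rot [0.002 0.002 0.003] d [ 0.0031 -0.0039 -0.0041]
row [0.0022, 0.0015, 0.0035] [0.0041, -0.0033, -0.0037]
```

Request:
apply_moves:
  rows:
    - [0,0,0,0.005,-0.003,-0.0035,0.04]
    - [0,0,0,0,0,0,0.02]
    - [0,0,0,0,0,0,0.0]
    - [0,0,0,0,0,0,0.0]
    - [0,0,0,0,0,0,0.0]

```text
time_s: 2.58
tcp_pos: [0.537, 0.3057, 0.1028]
eef_rot: [0.516, -0.484, 0.515, 0.484]
ft_force: [-0.1, 0.3, -0.5]
finger_gap: 0.0153
```

Request:
apply_moves:
  rows:
    - [0,0,0,0,0,0,0.0]
    - [0,0,0,0,0,0,0.0]
    - [0,0,0,0,0,0,0.0]

```text
time_s: 2.83
tcp_pos: [0.537, 0.3058, 0.1028]
eef_rot: [0.516, -0.484, 0.515, 0.484]
ft_force: [0.8, -0.2, 1.0]
finger_gap: 0.0138
```

```bash
python3 - <<'E'
from plan import *
plan([.538,.306,.106],toolR((0,0,-1),(np.cos(1.506),np.sin(1.506),0)));grab('wrist','w3')
E
```

```text
t 2.83 n 1 rot [0.002 0.    0.   ] d [0.001  0.0002 0.0032]
row [0.002, 0.0001, 0.0002] [-0.0032, -0.001, 0.0003]
```

View pics/w3.png

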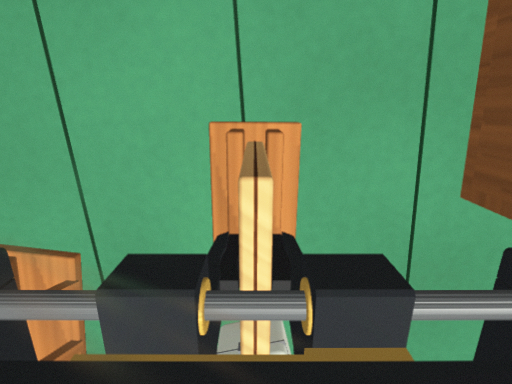

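Request:
apply_moves:
  rows:
    - [0,0,0,-0.02,0,0,0.0]
    - [0,0,0,-0.03,0,0,0.0]
    - [0,0,0,-0.035,0,0,0.0]
    - [0,0,0,-0.03,0,0,0.0]
    - [0,0,0,0,0,0,0.0]

```text
time_s: 3.3
tcp_pos: [0.5386, 0.3064, 0.2241]
eef_rot: [0.519, -0.486, 0.512, 0.483]
ft_force: [0.5, -0.2, -0.7]
finger_gap: 0.0138
```

```bash
cat > tgt.py <<'E'
from plan import *
def RZ(y): return np.array([[np.cos(y),-np.sin(y),0],[np.sin(y),np.cos(y),0],[0,0,1]])
REST=(.6346,.0621,1.377); GR=.0278
a=np.radians(18); bz=np.array([np.sin(a),0,np.cos(a)]); bxx=np.array([np.cos(a),0,-np.sin(a)])
def tgt(up,gap,rest=REST,dy=0.0):
    o=np.array([rest[0],rest[1],0]); R=RZ(rest[2])
    c=np.array([.0134,0,.076])+bz*up-bxx*gap+[0,dy,0]
    return o+R@(c+bz*GR), toolR(-(R@bz),R@bxx)
E
python3 - <<'E'
from tgt import *
p,R=tgt(.09,.003); print(p); plan(p,R)
E
```

```text
[0.6436417  0.10817016 0.18896151]
t 3.3 n 7 rot [0.129 0.318 0.03 ] d [ 0.105  -0.1982 -0.0352]
row [0.0184, 0.0455, 0.0042] [0.0051, -0.0167, -0.0273]
row [0.0184, 0.0455, 0.0042] [0.0062, -0.0172, -0.0268]
row [0.0184, 0.0455, 0.0042] [0.0074, -0.0177, -0.0261]
row [0.0184, 0.0455, 0.0042] [0.0085, -0.0182, -0.0255]
row [0.0184, 0.0455, 0.0042] [0.0095, -0.0187, -0.0247]
row [0.0184, 0.0455, 0.0042] [0.0105, -0.0192, -0.0239]
row [0.0184, 0.0455, 0.0042] [0.0115, -0.0197, -0.023]
```

Request:
apply_moves:
  rows:
    - [0.018,0.045,0.004,0.003,-0.0167,-0.027,0.0]
    - [0.018,0.045,0.004,0.005,-0.017,-0.027,0.0]
    - [0.018,0.045,0.004,0.007,-0.0177,-0.026,0.0]
    - [0.018,0.045,0.004,0.008,-0.018,-0.0255,0.0]
    - [0.018,0.045,0.004,0.009,-0.0187,-0.025,0.0]

```text
time_s: 3.72
tcp_pos: [0.6115, 0.163, 0.1959]
eef_rot: [0.47, -0.506, 0.597, 0.408]
ft_force: [-0.8, 0.1, -1.7]
finger_gap: 0.0137
```

Request:
apply_moves:
  rows:
    - [0.018,0.045,0.004,0.0105,-0.0192,-0.024,0.0]
    - [0.018,0.045,0.004,0.0115,-0.0197,-0.023,0.0]
    - [0,0,0,0,0,0,0.0]
    - [0,0,0,0,0,0,0.0]

```text
time_s: 4.05
tcp_pos: [0.6412, 0.1069, 0.185]
eef_rot: [0.45, -0.512, 0.627, 0.377]
ft_force: [-1.5, 0.4, -0.8]
finger_gap: 0.0139
```

```bash
python3 - <<'E'
from tgt import *
p,R=tgt(.09,.003); print(p); plan(p,R)
grab('wrist','w4');grab('scene','s4');grab('side','d4')
crop('scene',0,0,1,1,'x') if 0 else None
crop('s4',200,100,360,280,'s4c',3);crop('d4',200,80,340,220,'d4c',4)
a=cv2.imread('pics/s4c.png');b=cv2.imread('pics/d4c.png')
E
```

```text
[0.6436417  0.10817016 0.18896151]
t 4.05 n 1 rot [ 0.004 -0.002 -0.01 ] d [0.0024 0.0013 0.004 ]
row [0.0044, -0.0018, -0.0096] [-0.0043, -0.0021, 0.0004]
```

View pics/s4c.png

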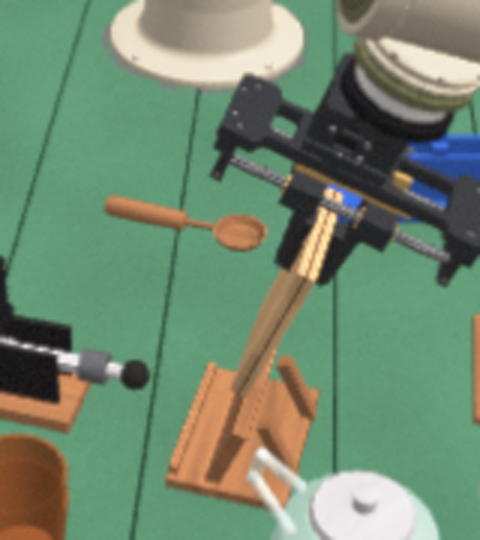

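View pics/d4c.png

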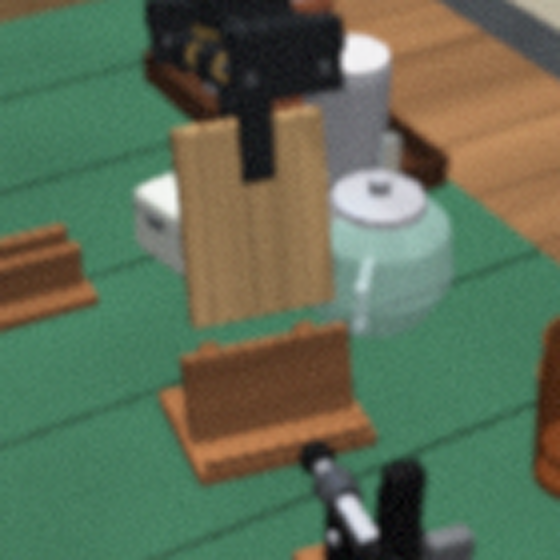

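View pics/w4.png

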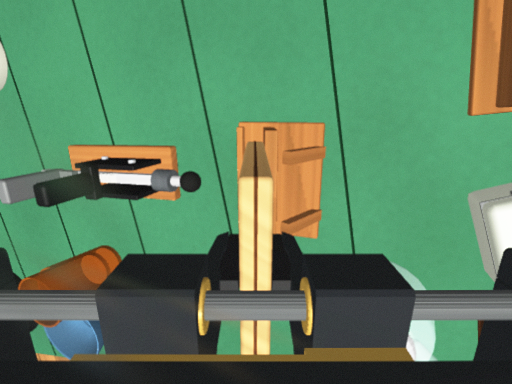

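```bash
python3 - <<'E'
from tgt import *
s,p,R=cur(); M=R.as_matrix()
c=p+M[:,0]*GR
for nm,o,k,f in [('d4',(200,80),4,1),('s4',(200,100),3,1)]:
    g=load(nm)
    for dx in (.065,-.065):
        for dy in (.05,-.05):
            for dz in (.007,-.007):
                q=proj(g,c+M[:,0]*dx+M[:,1]*dy+M[:,2]*dz)[0]; print(nm,dx,dy,dz,((q-o+.5)*k-.5).round())
    for y in(.06,-.06):
        for P in ((.0195,y,.072),(0,y,.012),(-.028,y,.021)):
            q=proj(g,RZ(REST[2])@np.array(P)+[REST[0],REST[1],0])[0]; print('rest',P,((q-o+.5)*k-.5).round())
print('tool y in rest y', (RZ(REST[2]).T@M).round(3))
E
```

```text
d4 0.065 0.05 0.007 [188. 323.]
d4 0.065 0.05 -0.007 [195. 329.]
d4 0.065 -0.05 0.007 [328. 295.]
d4 0.065 -0.05 -0.007 [336. 300.]
d4 -0.065 0.05 0.007 [167. 129.]
d4 -0.065 0.05 -0.007 [173. 133.]
d4 -0.065 -0.05 0.007 [314. 104.]
d4 -0.065 -0.05 -0.007 [323. 108.]
rest (0.0195, 0.06, 0.072) [182. 359.]
rest (0, 0.06, 0.012) [192. 444.]
rest (-0.028, 0.06, 0.021) [205. 461.]
rest (0.0195, -0.06, 0.072) [348. 324.]
rest (0, -0.06, 0.012) [354. 407.]
rest (-0.028, -0.06, 0.021) [370. 422.]
s4 0.065 0.05 0.007 [278. 311.]
s4 0.065 0.05 -0.007 [262. 303.]
s4 0.065 -0.05 0.007 [247. 399.]
s4 0.065 -0.05 -0.007 [230. 390.]
s4 -0.065 0.05 0.007 [345. 193.]
s4 -0.065 0.05 -0.007 [327. 184.]
s4 -0.065 -0.05 0.007 [317. 279.]
s4 -0.065 -0.05 -0.007 [298. 270.]
rest (0.0195, 0.06, 0.072) [272. 328.]
rest (0, 0.06, 0.012) [244. 377.]
rest (-0.028, 0.06, 0.021) [212. 362.]
rest (0.0195, -0.06, 0.072) [234. 433.]
rest (0, -0.06, 0.012) [205. 481.]
rest (-0.028, -0.06, 0.021) [170. 465.]
tool y in rest y [[-0.31  -0.004  0.951]
 [ 0.006  1.     0.006]
 [-0.951  0.008 -0.31 ]]
```

```bash
python3 - <<'E'
from tgt import *
p,R=tgt(.025,.003,dy=-.0025); print(p); plan(p,R,maxs=.03)
E
```

```text
[0.64222661 0.0879786  0.12714284]
t 4.2 n 3 rot [ 0.006 -0.001 -0.006] d [ 0.0014 -0.0207 -0.0597]
row [0.002, -0.0004, -0.0021] [0.021, -0.0019, -0.0002]
row [0.002, -0.0004, -0.0021] [0.021, -0.0019, -0.0002]
row [0.002, -0.0004, -0.0021] [0.021, -0.0018, -0.0002]
```

Request:
apply_moves:
  rows:
    - [0.002,0,-0.002,0.02,-0.002,0,0.0]
    - [0.002,0,-0.002,0.021,-0.002,0,0.0]
    - [0.002,0,-0.002,0.021,-0.002,0,0.0]
    - [0,0,0,0,0,0,0.0]
    - [0,0,0,0,0,0,0.0]

```text
time_s: 4.62
tcp_pos: [0.6427, 0.0884, 0.128]
eef_rot: [0.453, -0.514, 0.625, 0.373]
ft_force: [0.5, 0.4, -1.3]
finger_gap: 0.0136
```

```bash
python3 - <<'E'
from tgt import *
p,R=tgt(.025,.003,dy=-.0025); plan(p,R,maxs=.03)
grab('scene','s5');grab('side','d5')
crop('s5',220,140,340,280,'s5c',4);crop('d5',215,110,325,220,'d5c',5)
E
```

```text
t 4.62 n 1 rot [-0.    -0.002 -0.001] d [-0.0005 -0.0004 -0.0008]
row [-0.0, -0.0017, -0.0014] [0.001, 0.0004, -0.0002]
```

View pics/s5c.png

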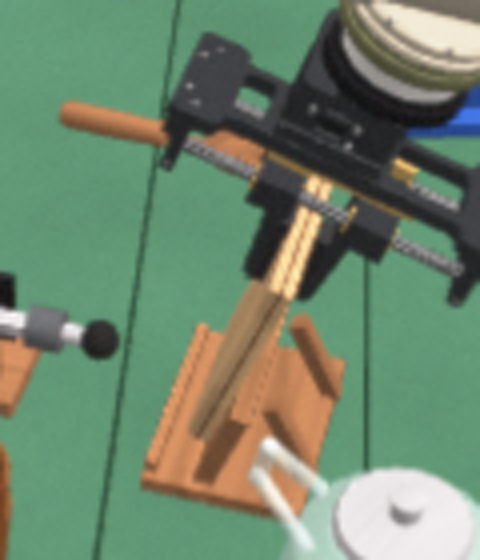

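View pics/d5c.png

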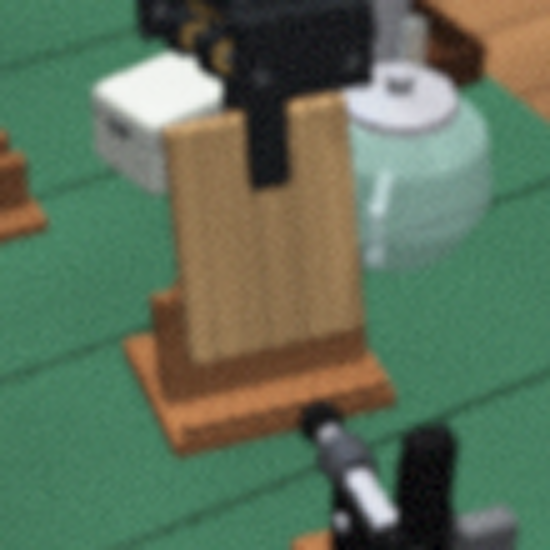

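Request:
apply_moves:
  rows:
    - [0,0,0,0.01,0,0,0.0]
    - [0,0,0,0.01,0,0,0.0]
    - [0,0,0,0,0,0,0.0]
    - [0,0,0,0,0,0,0.0]

```text
time_s: 5.05
tcp_pos: [0.6416, 0.0815, 0.1081]
eef_rot: [0.453, -0.514, 0.626, 0.373]
ft_force: [-0.7, -0.3, -0.2]
finger_gap: 0.0134
```

Request:
apply_moves:
  rows:
    - [0,0,0,0.002,0,0,0.0]
    - [0,0,0,0,0,0,0.0]
    - [0,0,0,0,0,0,0.0]

```text
time_s: 5.3
tcp_pos: [0.642, 0.081, 0.1071]
eef_rot: [0.454, -0.514, 0.625, 0.373]
ft_force: [0.3, 0.1, -1.8]
finger_gap: 0.0137
```

Request:
apply_moves:
  rows:
    - [0,0,0,0.002,0,0,0.0]
    - [0,0,0,0,0,0,0.0]
    - [0,0,0,0,0,0,0.0]

```text
time_s: 5.55
tcp_pos: [0.6417, 0.0804, 0.105]
eef_rot: [0.453, -0.514, 0.626, 0.373]
ft_force: [0.4, -0.5, -1.7]
finger_gap: 0.0136
```

Request:
apply_moves:
  rows:
    - [0,0,0,0.0015,0,0,0.0]
    - [0,0,0,0,0,0,0.0]
    - [0,0,0,0,0,0,0.0]

```text
time_s: 5.8
tcp_pos: [0.6416, 0.0799, 0.1035]
eef_rot: [0.453, -0.514, 0.626, 0.373]
ft_force: [-0.4, 0.4, -1.5]
finger_gap: 0.0139
```

Request:
apply_moves:
  rows:
    - [0,0,0,0.0015,0,0,0.0]
    - [0,0,0,0,0,0,0.0]
    - [0,0,0,0,0,0,0.0]

```text
time_s: 6.05
tcp_pos: [0.6417, 0.0795, 0.1023]
eef_rot: [0.454, -0.514, 0.625, 0.373]
ft_force: [0.6, 0.6, -0.9]
finger_gap: 0.0138
```

Request:
apply_moves:
  rows:
    - [0,0,0,0.0015,0,0,0.0]
    - [0,0,0,0,0,0,0.0]
    - [0,0,0,0,0,0,0.0]

```text
time_s: 6.3
tcp_pos: [0.6419, 0.0794, 0.1021]
eef_rot: [0.454, -0.514, 0.625, 0.372]
ft_force: [-0.5, 3.5, 6.5]
finger_gap: 0.0135
```

Request:
apply_moves:
  rows:
    - [0,0,0,-0.001,0,0.001,0.0]
    - [0,0,0,0,0,0,0.0]
    - [0,0,0,0,0,0,0.0]

```text
time_s: 6.55
tcp_pos: [0.642, 0.0802, 0.1021]
eef_rot: [0.454, -0.514, 0.625, 0.372]
ft_force: [-0.6, -0.3, 5.9]
finger_gap: 0.014
```

Request:
apply_moves:
  rows:
    - [0,0,0,0,0,0.001,0.0]
    - [0,0,0,0,0,0,0.0]
    - [0,0,0,0,0,0,0.0]

```text
time_s: 6.8
tcp_pos: [0.6421, 0.0807, 0.1019]
eef_rot: [0.453, -0.514, 0.626, 0.372]
ft_force: [-1.5, -0.8, 6.8]
finger_gap: 0.0139
```

Request:
apply_moves:
  rows:
    - [0,0,0,0,0,0.001,0.0]
    - [0,0,0,0,0,0,0.0]
    - [0,0,0,0,0,0,0.0]

```text
time_s: 7.05
tcp_pos: [0.6422, 0.0811, 0.1018]
eef_rot: [0.453, -0.515, 0.626, 0.372]
ft_force: [-1.7, -4.6, 7.7]
finger_gap: 0.0134
```

Request:
apply_moves:
  rows:
    - [0,0,0,-0.0012,0,0.0007,0.0]
    - [0,0,0,0,0,0,0.0]
    - [0,0,0,0,0,0,0.0]

```text
time_s: 7.3
tcp_pos: [0.6422, 0.0814, 0.1019]
eef_rot: [0.452, -0.514, 0.626, 0.372]
ft_force: [-1.8, -7.3, 3.5]
finger_gap: 0.0135
```

```bash
python3 - <<'E'
from tgt import *
p,R=tgt(0,0,dy=-.0025); plan(p,R,maxs=.03)
grab('scene','s6');grab('side','d6')
crop('s6',220,140,340,280,'s6c',4);crop('d6',215,110,325,220,'d6c',5)
E
```

```text
t 7.3 n 1 rot [-0.001 -0.005 -0.001] d [-0.0009  0.0018  0.0005]
row [-0.0012, -0.0052, -0.001] [-0.001, 0.0012, 0.0014]
```

View pics/s6c.png

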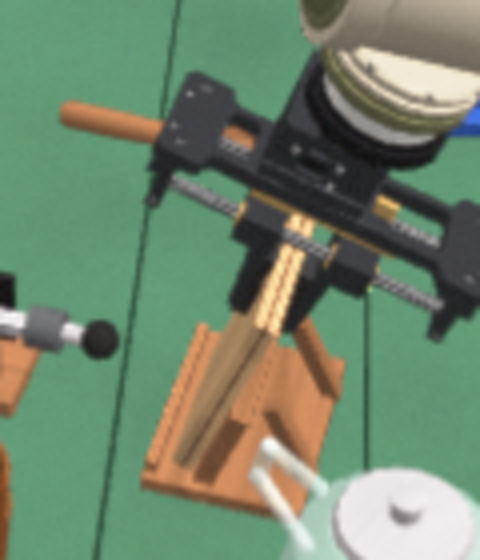

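View pics/d6c.png

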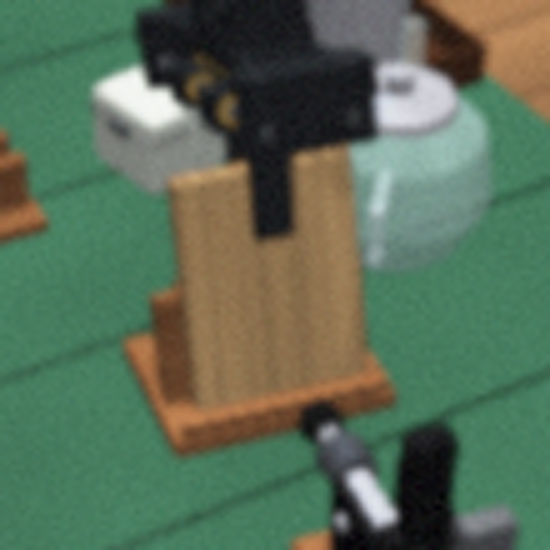

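Request:
apply_moves:
  rows:
    - [0,0,0,0,0,0,0.02]
    - [0,0,0,0,0,0,0.03]
    - [0,0,0,0,0,0,0.03]
    - [0,0,0,0,0,0,0.03]

```text
time_s: 7.73
tcp_pos: [0.6422, 0.0834, 0.1014]
eef_rot: [0.453, -0.514, 0.625, 0.373]
ft_force: [-0.3, -0.4, -0.5]
finger_gap: 0.03
```

```bash
python3 - <<'E'
from tgt import *
grab('scene','s7');grab('side','d7');grab('wrist','w7')
crop('s7',220,140,340,280,'s7c',4);crop('d7',215,110,325,220,'d7c',5)
E
```

```text
(no output)
```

View pics/w7.png

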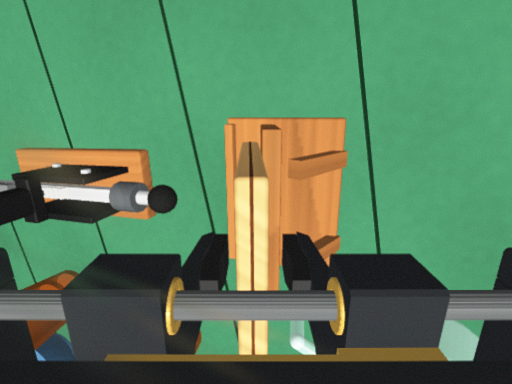

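View pics/d7c.png

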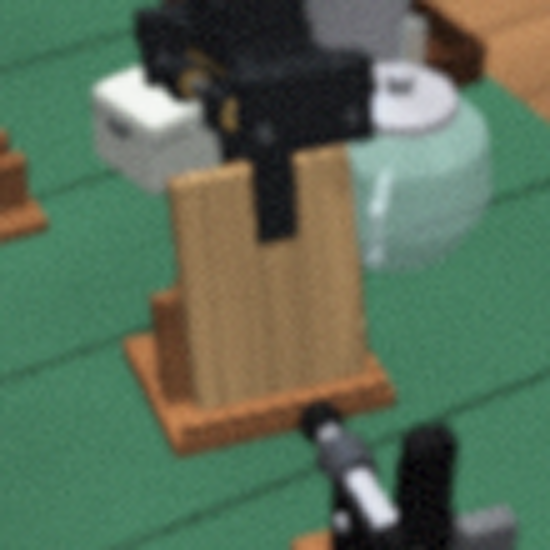

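Request:
apply_moves:
  rows:
    - [0,0,0,-0.01,0,-0.001,0.034]
    - [0,0,0,-0.025,0,0,0.034]
    - [0,0,0,-0.035,0,0,0.034]
    - [0,0,0,-0.035,0,0,0.05]
    - [0,0,0,-0.02,0,0,0.06]

```text
time_s: 8.3
tcp_pos: [0.6502, 0.1216, 0.2258]
eef_rot: [0.455, -0.515, 0.624, 0.372]
ft_force: [0.3, 0.1, 0.7]
finger_gap: 0.0453
```

```bash
python3 - <<'E'
from tgt import *
grab('scene','s8');grab('side','d8');grab('wrist','w8')
crop('s8',150,140,340,280,'s8c',4);crop('d8',215,110,325,220,'d8c',5)
CL=(.6043,-.1038,1.4034)
y=CL[2]; R=RZ(y); t=np.array([CL[0],CL[1],0])+R@[-.075,0,0]; print('trig',t)
plan([t[0],t[1],.23],toolR((0,0,-1),R@[0,1,0]),maxs=.033)
E
```

```text
trig [ 0.59180383 -0.17775164  0.        ]
t 8.45 n 16 rot [ 1.53  -0.247  0.245] d [-0.0582 -0.2987  0.0075]
row [0.0956, -0.0155, 0.0153] [0.0054, -0.0, -0.0182]
row [0.0956, -0.0155, 0.0153] [0.0051, -0.0019, -0.0182]
row [0.0956, -0.0155, 0.0153] [0.0048, -0.0037, -0.018]
row [0.0956, -0.0155, 0.0153] [0.0045, -0.0054, -0.0177]
row [0.0956, -0.0155, 0.0153] [0.0041, -0.0072, -0.0171]
row [0.0956, -0.0155, 0.0153] [0.0037, -0.0088, -0.0164]
row [0.0956, -0.0155, 0.0153] [0.0033, -0.0104, -0.0156]
row [0.0956, -0.0155, 0.0153] [0.0029, -0.0119, -0.0145]
row [0.0956, -0.0155, 0.0153] [0.0025, -0.0133, -0.0134]
row [0.0956, -0.0155, 0.0153] [0.0021, -0.0145, -0.0121]
row [0.0956, -0.0155, 0.0153] [0.0017, -0.0157, -0.0107]
row [0.0956, -0.0155, 0.0153] [0.0013, -0.0166, -0.0091]
row [0.0956, -0.0155, 0.0153] [0.0009, -0.0174, -0.0075]
row [0.0956, -0.0155, 0.0153] [0.0005, -0.0181, -0.0058]
row [0.0956, -0.0155, 0.0153] [0.0002, -0.0186, -0.0041]
row [0.0956, -0.0155, 0.0153] [-0.0002, -0.0189, -0.0023]
```

View pics/w8.png

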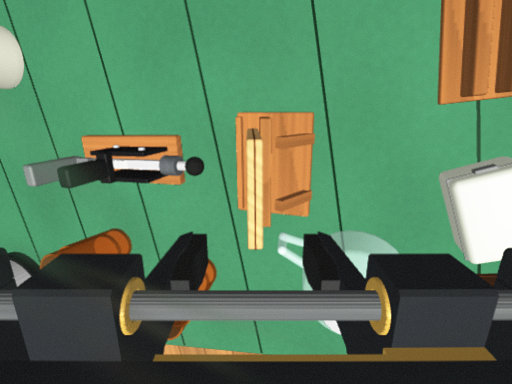

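View pics/s8c.png

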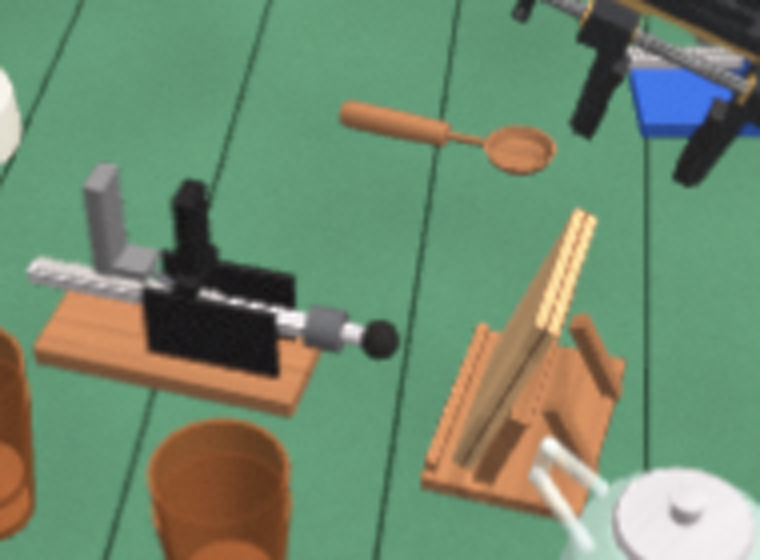

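View pics/d8c.png

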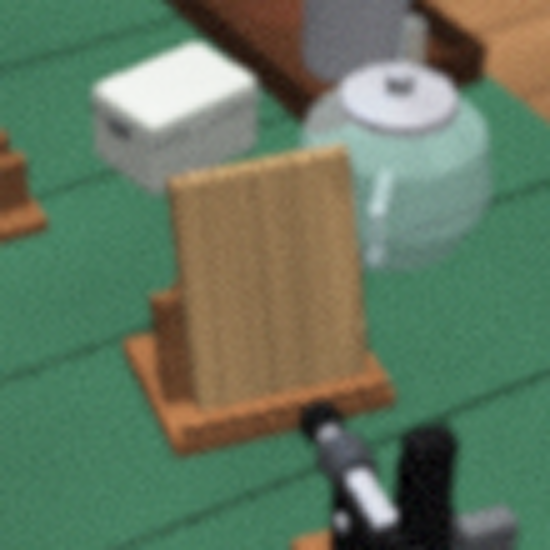

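```bash
python3 - <<'E'
from tgt import *
R=RZ(REST[2]); A=np.c_[bxx,[0,1,0],bz]
for nm,o,k in [('d8',(215,110),5),('s8',(150,140),4)]:
    g=load(nm)
    for q in [(-.007,.05,.065),(-.007,-.05,.065),(.007,.05,.065),(.007,-.05,.065),(-.007,.05,-.065),(-.007,-.05,-.065)]:
        P=R@(A@np.array(q)+[.0134,0,.076])+[REST[0],REST[1],0]; print(nm,q,((proj(g,P)[0]-o+.5)*k-.5).round())
E
```

```text
d8 (-0.007, 0.05, 0.065) [164. 183.]
d8 (-0.007, -0.05, 0.065) [344. 148.]
d8 (0.007, 0.05, 0.065) [157. 176.]
d8 (0.007, -0.05, 0.065) [334. 141.]
d8 (-0.007, 0.05, -0.065) [191. 411.]
d8 (-0.007, -0.05, -0.065) [360. 372.]
s8 (-0.007, 0.05, 0.065) [579. 202.]
s8 (-0.007, -0.05, 0.065) [537. 318.]
s8 (0.007, 0.05, 0.065) [601. 213.]
s8 (0.007, -0.05, 0.065) [561. 329.]
s8 (-0.007, 0.05, -0.065) [501. 344.]
s8 (-0.007, -0.05, -0.065) [456. 459.]
```

```bash
python3 - <<'E'
from tgt import *
print(np.round(env.read_state()['joint_pos'],2))
E
```

```text
[ 0.12  0.72  0.93 -0.3   1.58 -1.25]
```

Request:
apply_moves:
  rows:
    - [0.0956,-0.0155,0.0153,0.004,0,-0.018,0.06]
    - [0.0956,-0.0155,0.0153,0.004,-0.002,-0.018,0.06]
    - [0.0956,-0.0155,0.0153,0.004,-0.0037,-0.018,0.06]
    - [0.0956,-0.0155,0.0153,0.0045,-0.0054,-0.0177,0.06]
    - [0.0956,-0.0155,0.0153,0.004,-0.0072,-0.0171,0.06]

```text
time_s: 8.87
tcp_pos: [0.631, 0.0273, 0.2248]
eef_rot: [0.571, -0.351, 0.698, 0.25]
ft_force: [-0.2, 0.1, 0.2]
finger_gap: 0.0601
```

Request:
apply_moves:
  rows:
    - [0.0956,-0.0155,0.0153,0.0037,-0.0088,-0.0164,0.06]
    - [0.0956,-0.0155,0.0153,0.0033,-0.0104,-0.0156,0.06]
    - [0.0956,-0.0155,0.0153,0.003,-0.012,-0.0145,0.06]
    - [0.0956,-0.0155,0.0153,0.0025,-0.0133,-0.0134,0.06]
    - [0.0956,-0.0155,0.0153,0.002,-0.0145,-0.012,0.06]

```text
time_s: 9.28
tcp_pos: [0.6127, -0.066, 0.2273]
eef_rot: [0.655, -0.169, 0.728, 0.112]
ft_force: [-0.9, -0.6, -0.1]
finger_gap: 0.0598
```

Request:
apply_moves:
  rows:
    - [0.0956,-0.0155,0.0153,0.0017,-0.0157,-0.0107,0.06]
    - [0.0956,-0.0155,0.0153,0.0013,-0.0166,-0.009,0.06]
    - [0.0956,-0.0155,0.0153,0.001,-0.0174,-0.0075,0.06]
    - [0.0956,-0.0155,0.0153,0.0005,-0.018,-0.0058,0.06]
    - [0.0956,-0.0155,0.0153,0,-0.0186,-0.004,0.06]

```text
time_s: 9.7
tcp_pos: [0.5947, -0.159, 0.2299]
eef_rot: [0.699, 0.023, 0.714, -0.032]
ft_force: [-0.1, 0.5, 0.4]
finger_gap: 0.06
```

Request:
apply_moves:
  rows:
    - [0.0956,-0.0155,0.0153,0,-0.0189,-0.0023,0.06]
    - [0,0,0,0,0,0,0.06]
    - [0,0,0,0,0,0,0.06]
    - [0,0,0,0,0,0,0.06]

```text
time_s: 10.03
tcp_pos: [0.5917, -0.1761, 0.231]
eef_rot: [0.703, 0.059, 0.706, -0.059]
ft_force: [0.6, -0.2, -0.7]
finger_gap: 0.0601
```

```bash
cat > clamp.py <<'E'
from tgt import *
CL=(.6043,-.1038,1.4034)
def trig(dz,dx=0,dy=0):
    R=RZ(CL[2]); t=np.array([CL[0],CL[1],0])+R@[-.075+dx,dy,0]; return [t[0],t[1],dz],toolR((0,0,-1),R@[0,1,0])
E
python3 - <<'E'
from clamp import *
plan(*trig(.23),maxs=.033)
grab('wrist','w9')
g=load('w9'); R=RZ(CL[2])
for q in [(-.082,.013,.135),(-.068,.013,.135),(-.082,-.013,.135),(-.068,-.013,.135),(-.028,.012,.136),(-.012,-.012,.136)]:
    print(q,proj(g,R@np.array(q)+[CL[0],CL[1],0])[0].round(1))
E
```

```text
t 10.03 n 1 rot [ 0.001 -0.004  0.   ] d [ 0.0001 -0.0017 -0.001 ]
row [0.0013, -0.0043, 0.0003] [0.001, -0.0017, 0.0003]
(-0.082, 0.013, 0.135) [240.1 207.7]
(-0.068, 0.013, 0.135) [239.9 192.4]
(-0.082, -0.013, 0.135) [269.6 207.8]
(-0.068, -0.013, 0.135) [269.9 192.5]
(-0.028, 0.012, 0.136) [240.5 146.2]
(-0.012, -0.012, 0.136) [269.9 126.3]
```

View pics/w9.png

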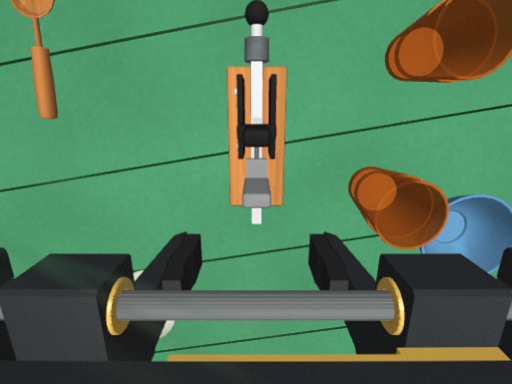

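Request:
apply_moves:
  rows:
    - [0,-0.004,0,0.03,-0.0015,-0.001,0.06]
    - [0,0,0,0.035,0,0,0.05]
    - [0,0,0,0.035,0,0,0.05]
    - [0,0,0,0.025,0,0,0.05]
    - [0,0,0,0,0,0,0.05]

```text
time_s: 10.5
tcp_pos: [0.5886, -0.1759, 0.1014]
eef_rot: [0.702, 0.059, 0.707, -0.058]
ft_force: [-0.4, 0.5, -0.6]
finger_gap: 0.0504
```

Request:
apply_moves:
  rows:
    - [0,0,0,0,0,0,0.05]
    - [0,0,0,0,0,0,0.05]

```text
time_s: 10.67
tcp_pos: [0.5918, -0.178, 0.1088]
eef_rot: [0.706, 0.058, 0.703, -0.06]
ft_force: [0.6, 0.2, -0.2]
finger_gap: 0.0498
```

```bash
python3 - <<'E'
from clamp import *
plan(*trig(.098,dy=-.0012),maxs=.033)
grab('wrist','w10')
E
```

```text
t 10.67 n 1 rot [0.001 0.004 0.002] d [ 0.0012 -0.     -0.0108]
row [0.0007, 0.0042, 0.0017] [0.0108, 0.0002, 0.0011]
```

View pics/w10.png

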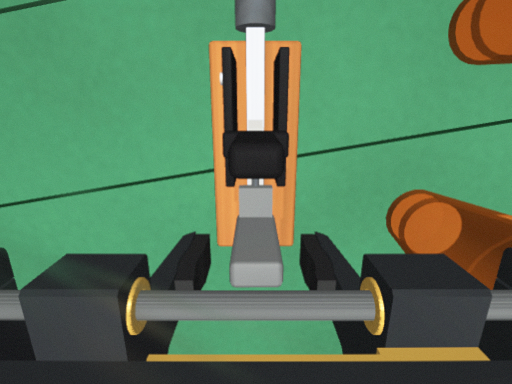

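Request:
apply_moves:
  rows:
    - [0,0.003,0,0.011,0,0.0005,0.05]
    - [0,0,0,0,0,0,0.03]
    - [0,0,0,0,0,0,0.01]
    - [0,0,0,0,0,0,0.01]
    - [0,0,0,0,0,0,0.01]

```text
time_s: 11.13
tcp_pos: [0.5919, -0.1784, 0.0963]
eef_rot: [0.705, 0.059, 0.704, -0.06]
ft_force: [15.6, 0.2, -8.5]
finger_gap: 0.0257
```

Request:
apply_moves:
  rows:
    - [0,0,0,0,0,0,0.0]
    - [0,0,0,0,0,0,0.0]
    - [0,0,0,0,0,0,0.0]

```text
time_s: 11.38
tcp_pos: [0.5921, -0.1784, 0.0962]
eef_rot: [0.705, 0.059, 0.704, -0.06]
ft_force: [4.9, -0.8, -2.0]
finger_gap: 0.0258
```

```bash
python3 - <<'E'
from clamp import *
plan(*trig(.098,dy=-.0012),maxs=.033)
grab('wrist','w11'); s,p,R=cur(); print((RZ(CL[2]).T@R.as_matrix()).round(3))
E
```

```text
t 11.38 n 1 rot [-0.001  0.001  0.001] d [0.0009 0.0005 0.0018]
row [-0.0006, 0.0009, 0.0011] [-0.0018, 0.0006, 0.0008]
[[-0.001  1.    -0.001]
 [-0.001 -0.001 -1.   ]
 [-1.    -0.001  0.001]]
```

View pics/w11.png

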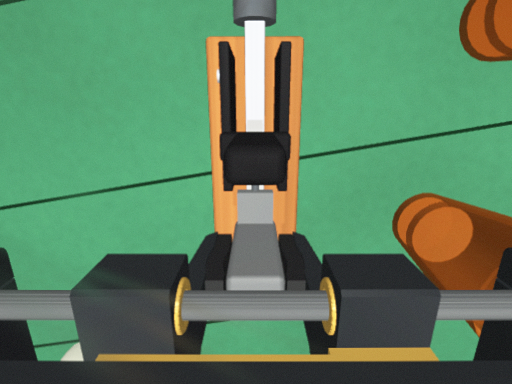

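Request:
apply_moves:
  rows:
    - [0,0,0,0,0.0034,0.0005,0.0]
    - [0,0,0,0,0.0034,0,0.0]
    - [0,0,0,0,0.0034,0,0.0]
    - [0,0,0,0,0.0034,0,0.0]
    - [0,0,0,0,0.003,0,0.0]

```text
time_s: 11.85
tcp_pos: [0.5947, -0.163, 0.0963]
eef_rot: [0.704, 0.058, 0.705, -0.06]
ft_force: [0.3, -7.2, -1.6]
finger_gap: 0.026
```

Request:
apply_moves:
  rows:
    - [0,0,0,0,0,0,0.0]
    - [0,0,0,0,0,0,0.0]

```text
time_s: 12.02
tcp_pos: [0.5948, -0.1626, 0.0962]
eef_rot: [0.704, 0.058, 0.705, -0.06]
ft_force: [1.2, -5.1, -1.3]
finger_gap: 0.0259
```

```bash
cat > meas.py <<'E'
from clamp import *
import sys
def nose(tag):
    grab('scene','sn'+tag); crop('sn'+tag,200,180,320,270,'snc'+tag,6)
s,p,R=cur(); q=RZ(CL[2]).T@(p-[CL[0],CL[1],0]); print('clamp-frame tcp',q.round(4),'trig',round(q[0]+.0755,4),'F',(RZ(CL[2]).T@s['ft_force']).round(1))
nose(sys.argv[1])
E
python3 meas.py a
```

```text
clamp-frame tcp [-0.0596 -0.0004  0.0962] trig 0.0159 F [-4.8 -2.  -1.3]
```

View pics/snca.png

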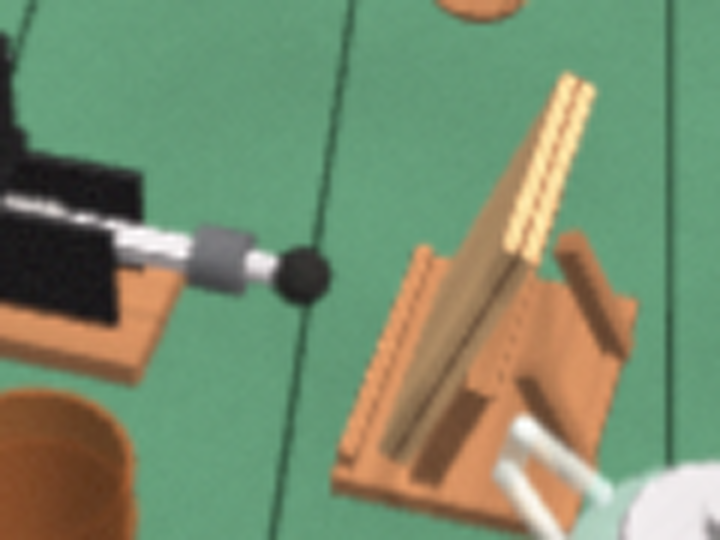

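Request:
apply_moves:
  rows:
    - [0,0,0,0,-0.004,0,0.0]
    - [0,0,0,0,-0.005,0,0.0]
    - [0,0,0,0,-0.005,0,0.0]
    - [0,0,0,0,-0.003,0,0.0]
    - [0,0,0,0,0,0,0.0]

```text
time_s: 12.48
tcp_pos: [0.5921, -0.1785, 0.0962]
eef_rot: [0.704, 0.06, 0.705, -0.059]
ft_force: [4.5, 1.9, 1.5]
finger_gap: 0.0257
```

Request:
apply_moves:
  rows:
    - [0,0,0,0,0.0034,0,0.0]
    - [0,0,0,0,0.0034,0,0.0]
    - [0,0,0,0,0.0034,0,0.0]
    - [0,0,0,0,0.0034,0,0.0]
    - [0,0,0,0,0.0034,0,0.0]

```text
time_s: 12.9
tcp_pos: [0.5947, -0.163, 0.0962]
eef_rot: [0.704, 0.058, 0.705, -0.061]
ft_force: [2.5, -8.6, 1.7]
finger_gap: 0.0259
```

Request:
apply_moves:
  rows:
    - [0,0,0,0,0,0,0.0]
    - [0,0,0,0,0,0,0.0]

```text
time_s: 13.07
tcp_pos: [0.5948, -0.1626, 0.0962]
eef_rot: [0.704, 0.058, 0.705, -0.06]
ft_force: [2.4, -5.3, 2.2]
finger_gap: 0.0261
```

```bash
python3 meas.py b; python3 -c "
from clamp import *
g=load('snb')
for x in (.0938,.11,.12,.13,.14,.15): print(x,proj(g,RZ(CL[2])@np.array([x,0,.047])+[CL[0],CL[1],0])[0].round(1))"
```

```text
clamp-frame tcp [-0.0596 -0.0004  0.0962] trig 0.0159 F [-4.8 -3.3  2.2]
0.0938 [244.9 224.8]
0.11 [251.5 226.1]
0.12 [255.6 226.9]
0.13 [259.7 227.7]
0.14 [263.8 228.6]
0.15 [267.9 229.4]
```

View pics/sncb.png

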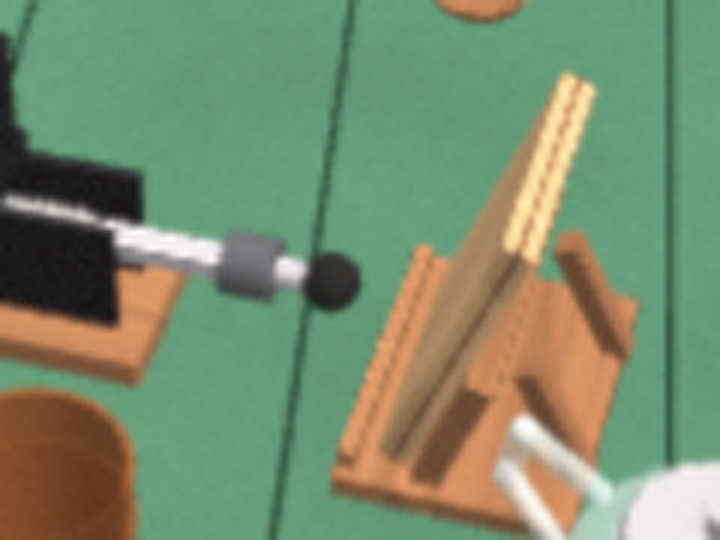

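Request:
apply_moves:
  rows:
    - [0,0,0,0,-0.004,0,0.0]
    - [0,0,0,0,-0.005,0,0.0]
    - [0,0,0,0,-0.005,0,0.0]
    - [0,0,0,0,-0.003,0,0.0]
    - [0,0,0,0,0,0,0.0]

```text
time_s: 13.53
tcp_pos: [0.5921, -0.1785, 0.0962]
eef_rot: [0.704, 0.06, 0.705, -0.059]
ft_force: [6.6, 1.5, 3.7]
finger_gap: 0.0256
```

Request:
apply_moves:
  rows:
    - [0,0,0,0,0.0034,0,0.0]
    - [0,0,0,0,0.0034,0,0.0]
    - [0,0,0,0,0.0034,0,0.0]
    - [0,0,0,0,0.0034,0,0.0]
    - [0,0,0,0,0.0034,0,0.0]

```text
time_s: 13.95
tcp_pos: [0.5947, -0.1631, 0.0962]
eef_rot: [0.704, 0.058, 0.705, -0.061]
ft_force: [3.1, -8.1, 2.4]
finger_gap: 0.0259
```

Request:
apply_moves:
  rows:
    - [0,0,0,0,0,0,0.0]
    - [0,0,0,0,0,0,0.0]

```text
time_s: 14.12
tcp_pos: [0.5947, -0.1627, 0.0962]
eef_rot: [0.704, 0.059, 0.705, -0.06]
ft_force: [3.6, -5.3, 3.6]
finger_gap: 0.0257
```

Request:
apply_moves:
  rows:
    - [0,0,0,0,-0.004,0,0.0]
    - [0,0,0,0,-0.005,0,0.0]
    - [0,0,0,0,-0.005,0,0.0]
    - [0,0,0,0,-0.003,0,0.0]
    - [0,0,0,0,0,0,0.0]

```text
time_s: 14.53
tcp_pos: [0.5921, -0.1785, 0.0962]
eef_rot: [0.704, 0.06, 0.705, -0.059]
ft_force: [5.6, 1.9, 3.8]
finger_gap: 0.0257
```

Request:
apply_moves:
  rows:
    - [0,0,0,0,0.0034,0,0.0]
    - [0,0,0,0,0.0034,0,0.0]
    - [0,0,0,0,0.0034,0,0.0]
    - [0,0,0,0,0.0034,0,0.0]
    - [0,0,0,0,0.0034,0,0.0]

```text
time_s: 14.95
tcp_pos: [0.5946, -0.1633, 0.0962]
eef_rot: [0.704, 0.058, 0.705, -0.061]
ft_force: [3.7, -7.9, 4.5]
finger_gap: 0.0252
```

Request:
apply_moves:
  rows:
    - [0,0,0,0,0,0,0.0]
    - [0,0,0,0,0,0,0.0]

```text
time_s: 15.12
tcp_pos: [0.5947, -0.1628, 0.0962]
eef_rot: [0.704, 0.059, 0.705, -0.06]
ft_force: [4.4, -4.7, 3.6]
finger_gap: 0.0258
```

```bash
python3 meas.py c
```

```text
clamp-frame tcp [-0.0598 -0.0004  0.0962] trig 0.0157 F [-3.9 -5.1  3.6]
```

View pics/sncc.png

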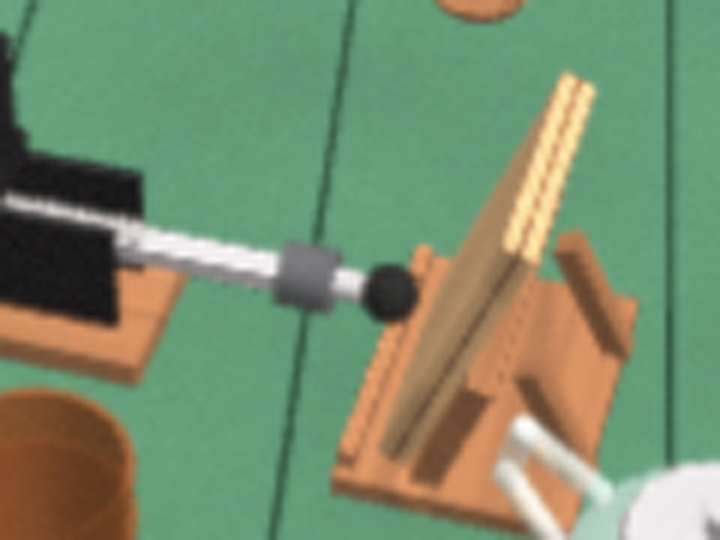

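Request:
apply_moves:
  rows:
    - [0,0,0,0,-0.004,0,0.0]
    - [0,0,0,0,-0.005,0,0.0]
    - [0,0,0,0,-0.005,0,0.0]
    - [0,0,0,0,-0.003,0,0.0]
    - [0,0,0,0,0,0,0.0]

```text
time_s: 15.58
tcp_pos: [0.5921, -0.1785, 0.0961]
eef_rot: [0.704, 0.06, 0.705, -0.059]
ft_force: [6.5, 0.9, 4.5]
finger_gap: 0.026
```

Request:
apply_moves:
  rows:
    - [0,0,0,0,0.0034,0,0.0]
    - [0,0,0,0,0.0034,0,0.0]
    - [0,0,0,0,0.0034,0,0.0]
    - [0,0,0,0,0,0,0.0]
    - [0,0,0,0,0,0,0.0]

```text
time_s: 16.0
tcp_pos: [0.5936, -0.1694, 0.0962]
eef_rot: [0.704, 0.059, 0.705, -0.06]
ft_force: [3.7, -4.9, 4.0]
finger_gap: 0.0259
```

Request:
apply_moves:
  rows:
    - [0,0,0,0,0.0025,0,0.0]
    - [0,0,0,0,0,0,0.0]
    - [0,0,0,0,0,0,0.0]

```text
time_s: 16.25
tcp_pos: [0.594, -0.1672, 0.0962]
eef_rot: [0.704, 0.059, 0.705, -0.06]
ft_force: [4.3, -5.8, 3.3]
finger_gap: 0.0254
```

Request:
apply_moves:
  rows:
    - [0,0,0,0,0.0025,0,0.0]
    - [0,0,0,0,0,0,0.0]
    - [0,0,0,0,0,0,0.0]

```text
time_s: 16.5
tcp_pos: [0.5943, -0.1649, 0.0962]
eef_rot: [0.704, 0.058, 0.705, -0.06]
ft_force: [3.3, -6.8, 3.5]
finger_gap: 0.0255
```

Request:
apply_moves:
  rows:
    - [0,0,0,0,0.0018,0,0.0]
    - [0,0,0,0,0,0,0.0]
    - [0,0,0,0,0,0,0.0]

```text
time_s: 16.75
tcp_pos: [0.5946, -0.1634, 0.0962]
eef_rot: [0.704, 0.058, 0.705, -0.061]
ft_force: [3.3, -7.9, 3.6]
finger_gap: 0.0257
```

```bash
python3 meas.py d
```

```text
clamp-frame tcp [-0.0604 -0.0004  0.0962] trig 0.0151 F [-7.3 -4.6  3.6]
```

View pics/sncd.png

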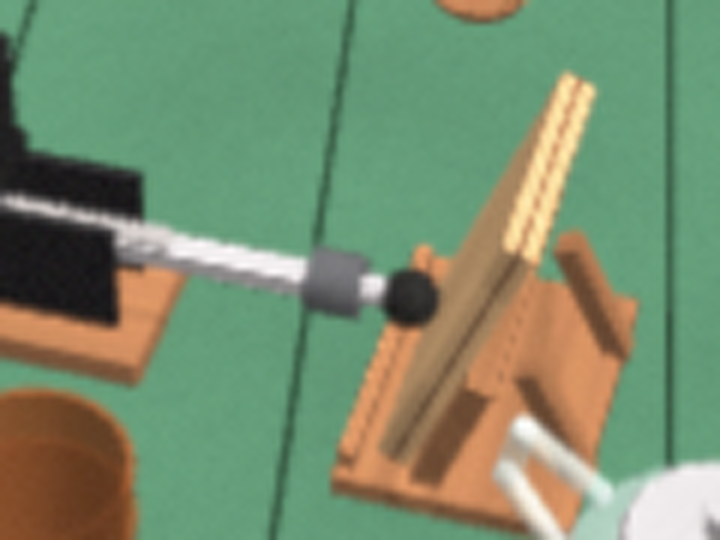

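Request:
apply_moves:
  rows:
    - [0,0,0,0,-0.004,0,0.0]
    - [0,0,0,0,-0.005,0,0.0]
    - [0,0,0,0,-0.005,0,0.0]
    - [0,0,0,0,-0.003,0,0.0]
    - [0,0,0,0,0,0,0.0]

```text
time_s: 17.22
tcp_pos: [0.5921, -0.1785, 0.0962]
eef_rot: [0.704, 0.06, 0.705, -0.059]
ft_force: [6.6, 1.6, 3.3]
finger_gap: 0.0259
```

Request:
apply_moves:
  rows:
    - [0,0,0,0,0.0025,0,0.0]
    - [0,0,0,0,0.0025,0,0.0]
    - [0,0,0,0,0.002,0,0.0]
    - [0,0,0,0,0,0,0.0]
    - [0,0,0,0,0,0,0.0]

```text
time_s: 17.63
tcp_pos: [0.593, -0.1731, 0.0962]
eef_rot: [0.704, 0.058, 0.705, -0.06]
ft_force: [4.3, -6.6, 3.2]
finger_gap: 0.0261
```

Request:
apply_moves:
  rows:
    - [0,0,0,0,0.0025,0,0.0]
    - [0,0,0,0,0,0,0.0]
    - [0,0,0,0,0,0,0.0]

```text
time_s: 17.88
tcp_pos: [0.5933, -0.171, 0.0962]
eef_rot: [0.704, 0.058, 0.705, -0.061]
ft_force: [2.7, -8.0, 4.7]
finger_gap: 0.0257
```

```bash
python3 meas.py e
```

```text
clamp-frame tcp [-0.068  -0.0004  0.0962] trig 0.0075 F [-7.4 -4.   4.7]
```

View pics/snce.png

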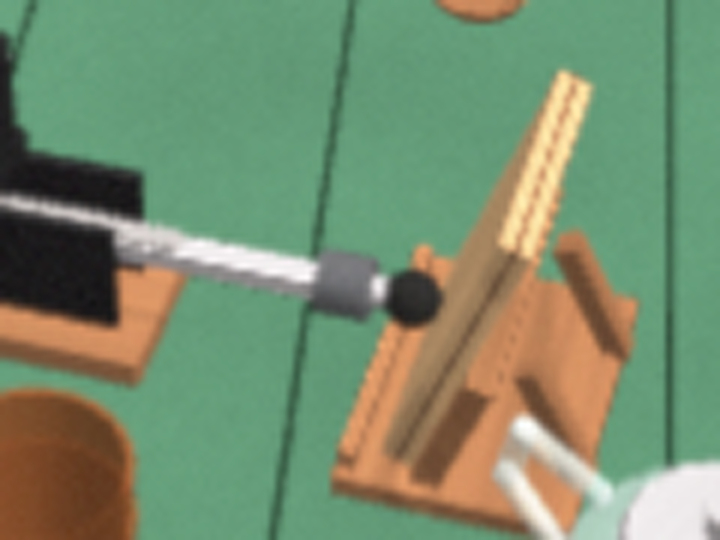

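Request:
apply_moves:
  rows:
    - [0,0,0,0,0.0025,0,0.0]
    - [0,0,0,0,0,0,0.0]
    - [0,0,0,0,0,0,0.0]

```text
time_s: 18.18
tcp_pos: [0.5937, -0.1688, 0.0962]
eef_rot: [0.704, 0.058, 0.705, -0.061]
ft_force: [2.5, -10.0, 3.6]
finger_gap: 0.0259
```

Request:
apply_moves:
  rows:
    - [0,0,0,0,0.002,0,0.0]
    - [0,0,0,0,0,0,0.0]
    - [0,0,0,0,0,0,0.0]

```text
time_s: 18.43
tcp_pos: [0.594, -0.1671, 0.0962]
eef_rot: [0.704, 0.058, 0.705, -0.061]
ft_force: [2.2, -11.4, 3.7]
finger_gap: 0.0257
```

```bash
python3 meas.py f
```

```text
clamp-frame tcp [-0.0641 -0.0004  0.0962] trig 0.0114 F [-10.9  -4.1   3.7]
```

View pics/sncf.png

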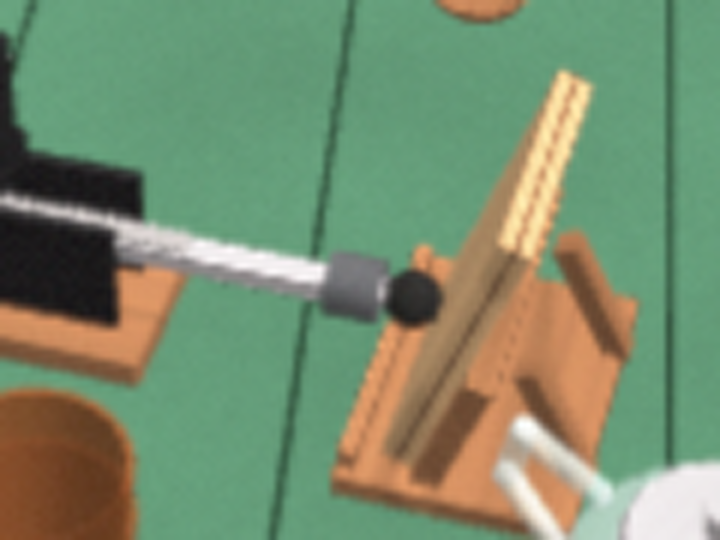

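Request:
apply_moves:
  rows:
    - [0,0,0,0,0.0015,0,0.0]
    - [0,0,0,0,0.0012,0,0.0]
    - [0,0,0,0,0,0,0.0]
    - [0,0,0,0,0,0,0.0]
    - [0,0,0,0,0,0,0.0]

```text
time_s: 18.9
tcp_pos: [0.5945, -0.1644, 0.0962]
eef_rot: [0.704, 0.058, 0.705, -0.061]
ft_force: [1.5, -12.6, 6.4]
finger_gap: 0.0256
```

```bash
python3 meas.py g; python3 -c "
from h import *
grab('side','d9'); crop('d9',215,110,325,220,'d9c',5)"
```

```text
clamp-frame tcp [-0.0614 -0.0004  0.0962] trig 0.0141 F [-12.2  -3.6   6.4]
```

View pics/sncg.png

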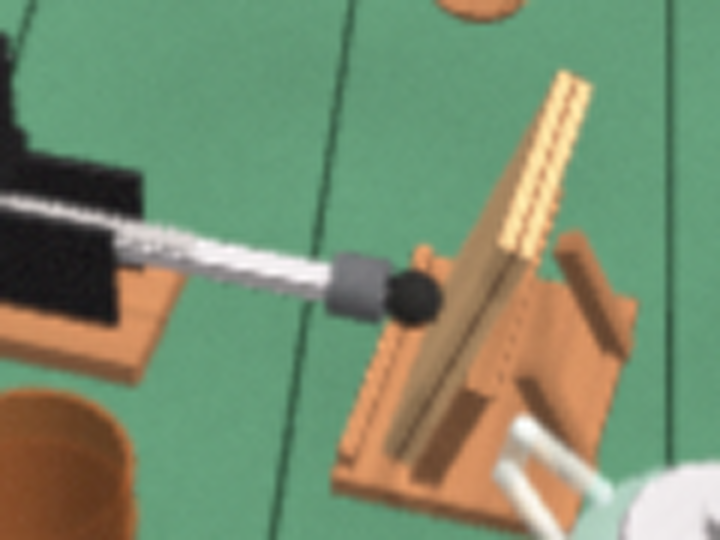

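View pics/d9c.png

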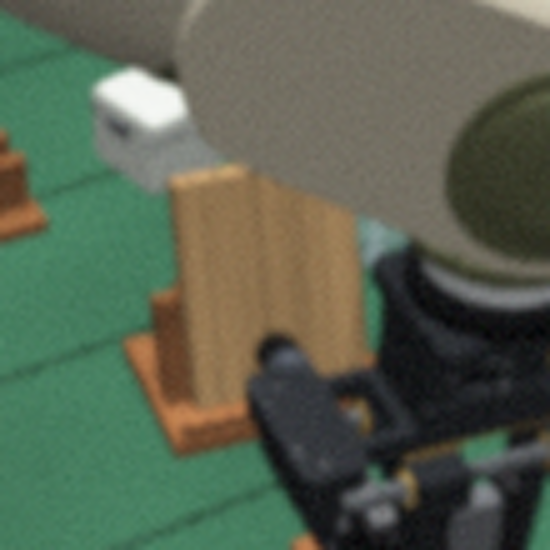

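Request:
apply_moves:
  rows:
    - [0,0,0,0,0,0,0.0]
    - [0,0,0,0,0,0,0.0]
    - [0,0,0,0,0,0,0.0]

```text
time_s: 19.25
tcp_pos: [0.5944, -0.1644, 0.0962]
eef_rot: [0.704, 0.058, 0.705, -0.061]
ft_force: [1.8, -11.7, 3.7]
finger_gap: 0.0256
```

```bash
python3 -c "
from station import env
print(env.hand_in()); print(env.read_state()['ft_force'],env.read_state()['time_s'])"
```

```text
the job is handed in; nothing more can be done
None
the job is handed in; nothing more can be done
```

I took the board out of the rack, stood it in the groove of the rest and let go. I then pumped the trigger six strokes and handed in at about 19 s with the gripper still holding it in. No verdict came back.

- **Board:** it leans back on the slope at about 18°, roughly 2–3 mm off the middle. Its foot shifted slightly toward the panel when the nose began to press, leaving it flatter against the slope.
- **Spring:** pushed in about 12.7 mm from the scene picture. The trigger push force of about 12 N gives roughly 11–13 mm, so the two agree.
- **Trigger:** held about 14 mm in.
- **Not checked:** part of the board was hidden by the arm in the last side view, and I did not measure its final angle again. I saw no contact with the tea things, but I did not measure their positions.

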